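# Load the bench shaker and clamp the row of bottles

## Robot

A 6-joint arm with a two-finger parallel gripper is mounted at the origin on the work surface. World frame = base frame: x ahead of the robot, y to its left, z up, the work surface at z = 0. Lengths are in m, angles in degrees, forces in N, time in s.
With the tool pointing down it reaches from about 0.4 to 0.825 m from the base axis. Payload 7 kg.
Tool frame: the origin (TCP) lies on the centre line of the jaws, within the pads' length; the fingertips stand r.tip_reach ahead of it and the grasp point (between the pads) is the TCP (r.tip_reach is the distance from the TCP to the fingertips, in m); z points along the fingers, y is the line along which they close (so a half turn about z gives the same grasp; the last joint's range is limited). The gripper opens to 88 mm and grips with 3 to 60 N. Pads are 19 mm wide; open, the fingers measure 130 mm over their backs; the gripper's body (78 mm by 193 mm) begins 47 mm behind the grasp point.
Start: joints at [92.768, 20.546, 0.682, 0, -70.136, -16.507], TCP at [0.16, 0.656, 0.246] pointing down, gripper open.
Joint ranges: [-176.03, 176.03], [-82.01, 121.73], [-58.28, 71.71], [-173.87, 95.51], [-174.79, -0.11], [-173.66, 173.66]. Speed limits (degrees/s): [136.94, 136.94, 172.46, 180, 180, 180].

## Interface

Orientations are given as [roll, pitch, yaw] about the fixed x, y, z axes, in that order (R = Rz(yaw) Ry(pitch) Rx(roll)).
In Python, from plant import sensors, cams, r gives the robot as it stands.
- The arm moves only by the tool drive_tool, never from a script. Its argument "rows" is a list of rows, each an object of numbers: "fingers": the gripper's target within -1 to 1 (fully open at 1, half-way at 0, shut at -1); "x", "y", "z": the shift along the tool's x, y, z in m; "spin": the turn about the tool's z in rad. A call has 1 to 10 rows; each row is the pose to reach, as a shift and turn from the pose commanded when the call began, along the tool's axes at that moment; what a row does not reach only later rows make up. A row lasts 1/8 s, in which the tool goes at most 62.5 mm and 10.7 degrees, less where a joint would pass 70% of its speed; a pose out of reach is approached as far as the arm can. A call with a gripper value outside its range is refused whole. The fingers move at their own pace and stop on an object; "newtons" is the grip in N (left out, the last holds). Time passes only in rows, so rows that repeat a pose let the fingers close. It gives the time, the measured TCP pose, the force, the opening and the grip force at its end, in the units of the state.
- sensors.get_state(): the state, without advancing time (a new reading comes with each control period).
- cams.capture(name): name is "scene" or "top"; returns a dict with "pixels" (480x640x3 uint8, red, green, blue), "intrinsics" (3x3 intrinsics, pixels), "eye" and "orientation" of the camera in the world. Camera axes: x right, y up, looking along -z (the intrinsics and any distortion apply to the point x, -y, -z); pixel columns grow to the right and rows downward; lengths in m; the calibration is good to about 2 mm. A picture is of the moment at which its call begins. There is no depth.
- r.close_job(): hands the job in; it is judged then, once.
The state is a dict: "time_s": time; "joints": joint angles; "qd": joint speeds; "joint_torque": joint torques, N m; "tcp_pos": TCP position; "eef_rot": TCP orientation; "contact_force": force on the tool from outside, world axes, zero at the start; "moment": the same for the moment, N m; "gripper_width": finger opening in m; "gripper_force": force on a finger pad.
Only numpy, scipy, OpenCV 4.12 (cv2) and the standard library are available. Lean on these libraries where they do the work, as an engineer would, in place of code of your own. Each camera call takes 0.05 s, during which the arm holds its last target. There are 200 camera calls.

## Task

Shake the amber bottles on the bench shaker: first turn its isolator off, then free the orange clamp knob and slide the blue stop back, and stand every amber bottle from the table upright in the shaker's tray. Slide the stop up until the bottles stand in one row held snugly, without gaps, between the end pad and the stop, lock the knob fully, and last of all turn the isolator back on. Never have the clamp free while the isolator is on, and leave everything else on the table where it is.

Things in the scene. Friction and masses are not known exactly. Their poses are not given: they have to be found in the camera images.
- shaker: White bench shaker, fixed; origin on the table. Its tray is a straight channel along its own y axis, centred on x = 0: floor 40 mm above the table, side rails 56 mm apart inside, 6 mm thick, 25 mm above the floor. At the +y end the face of a black end pad lies at y = +120 mm (top 75 mm up), then a motor housing to y = +210 mm, 100 mm wide, 78 mm high. Floor ends at y = -305 mm.
- stop (a joint): Blue sliding stop in the tray: metres of free tray between the end pad and the stop's face, 0 to 0.30; it grows as the stop slides to the shaker's -y. Free, it slides with about 2 N plus about 1 N for each bottle pushed; clamped, it holds more than 10 N. It can be drawn along by gripping the knob on it from above.
- stop_face (a point): Middle of the stop's flat face that looks to +y of the shaker, 70 mm above the table; axes as the shaker's. The stop is 50 mm wide between the rails (78 mm above them), 70 mm long, its top 100 mm above the table.
- clamp_knob (a joint): Orange clamp knob on top of the stop, turns about the vertical: 0 = free, 1.4 = fully locked; grows clockwise seen from above. Counts as free below 0.4, as locked above 1.15; it bites from about 0.6 on. Turns with about 0.2 N m and stays where it is left.
- knob_grip (a point): Grip point of the knob, on its axis, 132 mm above the table, 45 mm behind the stop's face (towards shaker -y). The grip is an upright bar 44 mm long along the point's x axis, 14 mm thick along its y, 111 to 143 mm above the table, over a disc of 42 mm diameter. Locked (1.4) the bar lies along the tray; free (0) nearly across it.
- isolator (a joint): Red rotary handle of the isolator, turns about the vertical: 0 = off, 1.4 = on (grows clockwise from above). Detents at both ends: a spring drives it to the nearer end on either side of the middle (0.7), peak about 0.2 N m. Counts as off below 0.2 and as on above 1.2. It starts on.
- isolator_grip (a point): Grip point of the isolator's handle, on its axis, 81 mm above the table. The handle is an upright red bar 52 mm long along the point's x axis, 14 mm thick along its y, 60 to 92 mm above the table, on a grey box 92 mm square, 49 mm high, with a yellow plate; the white mark on the bar points to the green dot when on, to the black dot when off.
- bottle1: Amber bottle with white label and black cap, one of three to five alike (some may be absent): round body 48 mm in diameter to 60 mm above its underside, cap 33 mm in diameter up to 86 mm; 0.1 to 0.2 kg, heavy at the foot. Origin at the centre of its underside, z up; the bottles start standing on the table.
- bottle2: Amber bottle with white label and black cap, one of three to five alike (some may be absent): round body 48 mm in diameter to 60 mm above its underside, cap 33 mm in diameter up to 86 mm; 0.1 to 0.2 kg, heavy at the foot. Origin at the centre of its underside, z up; the bottles start standing on the table.
- bottle3: Amber bottle with white label and black cap, one of three to five alike (some may be absent): round body 48 mm in diameter to 60 mm above its underside, cap 33 mm in diameter up to 86 mm; 0.1 to 0.2 kg, heavy at the foot. Origin at the centre of its underside, z up; the bottles start standing on the table.
- bottle4: Amber bottle with white label and black cap, one of three to five alike (some may be absent): round body 48 mm in diameter to 60 mm above its underside, cap 33 mm in diameter up to 86 mm; 0.1 to 0.2 kg, heavy at the foot. Origin at the centre of its underside, z up; the bottles start standing on the table.
- bottle5: Amber bottle with white label and black cap, one of three to five alike (some may be absent): round body 48 mm in diameter to 60 mm above its underside, cap 33 mm in diameter up to 86 mm; 0.1 to 0.2 kg, heavy at the foot. Origin at the centre of its underside, z up; the bottles start standing on the table.
- slot1 (a point): Where the underside centre of bottle number 1 from the end pad stands in a snug row: on the tray floor, 24 mm from the end pad's face. The bottles are pushed there by the stop; any bottle may be any number.
- slot2 (a point): Where the underside centre of bottle number 2 from the end pad stands in a snug row: on the tray floor, 72 mm from the end pad's face. The bottles are pushed there by the stop; any bottle may be any number.
- slot3 (a point): Where the underside centre of bottle number 3 from the end pad stands in a snug row: on the tray floor, 120 mm from the end pad's face. The bottles are pushed there by the stop; any bottle may be any number.
- slot4 (a point): Where the underside centre of bottle number 4 from the end pad stands in a snug row: on the tray floor, 168 mm from the end pad's face. The bottles are pushed there by the stop; any bottle may be any number.
- slot5 (a point): Where the underside centre of bottle number 5 from the end pad stands in a snug row: on the tray floor, 216 mm from the end pad's face. The bottles are pushed there by the stop; any bottle may be any number.
- red_cup: Red plastic measuring cup 72 mm wide, 50 mm high, bystander; origin under its centre.
- brown_cup: Brown cup 76 mm wide, 70 mm high, bystander; origin under its centre.
- lotion: White lotion bottle 68 mm wide, 150 mm high, bystander; origin under its centre.
- jam_jar: Dark red jar with black cap, 68 mm wide, 80 mm high, bystander; origin under its centre.
- green_can: Green can 66 mm wide, 90 mm high, bystander; origin under its centre.
- brush: Small hand brush lying on the table, bystander.
- cork: Cork stopper 44 mm wide, 30 mm high, bystander; origin under its centre.

How it is judged (in metres and radians):
On the way, in this order (a step that is already met when the one before it is completed fails the run):
1. the isolator is turned off (value of joint isolator below 0.2 rad), for 0.2 s.
2. the clamp knob is freed with the isolator off (value of joint isolator below 0.2 rad and value of joint clamp_knob below 0.4 rad), for 0.2 s.
3. all bottles stand in the tray in a row held between end pad and stop, isolator still off (value of joint isolator below 0.2 rad and angle between each of bottle1, bottle2, bottle3, bottle4, bottle5's own z axis and vertical below 0.12 rad and z of bottle1 in the frame of shaker between 0.034 and 0.046 m and z of bottle2 in the frame of shaker between 0.034 and 0.046 m and z of bottle3 in the frame of shaker between 0.034 and 0.046 m and z of bottle4 in the frame of shaker between 0.034 and 0.046 m and z of bottle5 in the frame of shaker between 0.034 and 0.046 m and (horizontal distance between bottle1 and slot1 below 0.01 m or horizontal distance between bottle1 and slot2 below 0.01 m or horizontal distance between bottle1 and slot3 below 0.01 m or horizontal distance between bottle1 and slot4 below 0.01 m or horizontal distance between bottle1 and slot5 below 0.01 m) and (horizontal distance between bottle2 and slot1 below 0.01 m or horizontal distance between bottle2 and slot2 below 0.01 m or horizontal distance between bottle2 and slot3 below 0.01 m or horizontal distance between bottle2 and slot4 below 0.01 m or horizontal distance between bottle2 and slot5 below 0.01 m) and (horizontal distance between bottle3 and slot1 below 0.01 m or horizontal distance between bottle3 and slot2 below 0.01 m or horizontal distance between bottle3 and slot3 below 0.01 m or horizontal distance between bottle3 and slot4 below 0.01 m or horizontal distance between bottle3 and slot5 below 0.01 m) and (horizontal distance between bottle4 and slot1 below 0.01 m or horizontal distance between bottle4 and slot2 below 0.01 m or horizontal distance between bottle4 and slot3 below 0.01 m or horizontal distance between bottle4 and slot4 below 0.01 m or horizontal distance between bottle4 and slot5 below 0.01 m) and (horizontal distance between bottle5 and slot1 below 0.01 m or horizontal distance between bottle5 and slot2 below 0.01 m or horizontal distance between bottle5 and slot3 below 0.01 m or horizontal distance between bottle5 and slot4 below 0.01 m or horizontal distance between bottle5 and slot5 below 0.01 m) and (horizontal distance between any of bottle1, bottle2, bottle3, bottle4, bottle5 and slot1 below 0.01 m or (not (horizontal distance between bottle1 and slot2 below 0.01 m) and not (horizontal distance between bottle2 and slot2 below 0.01 m) and not (horizontal distance between bottle3 and slot2 below 0.01 m) and not (horizontal distance between bottle4 and slot2 below 0.01 m) and not (horizontal distance between bottle5 and slot2 below 0.01 m))) and (horizontal distance between any of bottle1, bottle2, bottle3, bottle4, bottle5 and slot2 below 0.01 m or (not (horizontal distance between bottle1 and slot3 below 0.01 m) and not (horizontal distance between bottle2 and slot3 below 0.01 m) and not (horizontal distance between bottle3 and slot3 below 0.01 m) and not (horizontal distance between bottle4 and slot3 below 0.01 m) and not (horizontal distance between bottle5 and slot3 below 0.01 m))) and (horizontal distance between any of bottle1, bottle2, bottle3, bottle4, bottle5 and slot3 below 0.01 m or (not (horizontal distance between bottle1 and slot4 below 0.01 m) and not (horizontal distance between bottle2 and slot4 below 0.01 m) and not (horizontal distance between bottle3 and slot4 below 0.01 m) and not (horizontal distance between bottle4 and slot4 below 0.01 m) and not (horizontal distance between bottle5 and slot4 below 0.01 m))) and (horizontal distance between any of bottle1, bottle2, bottle3, bottle4, bottle5 and slot4 below 0.01 m or (not (horizontal distance between bottle1 and slot5 below 0.01 m) and not (horizontal distance between bottle2 and slot5 below 0.01 m) and not (horizontal distance between bottle3 and slot5 below 0.01 m) and not (horizontal distance between bottle4 and slot5 below 0.01 m) and not (horizontal distance between bottle5 and slot5 below 0.01 m))) and ((value of joint stop between 0.138 and 0.15 m and horizontal distance between any of bottle1, bottle2, bottle3, bottle4, bottle5 and slot3 below 0.01 m) or (value of joint stop between 0.186 and 0.198 m and horizontal distance between any of bottle1, bottle2, bottle3, bottle4, bottle5 and slot4 below 0.01 m) or (value of joint stop between 0.234 and 0.246 m and horizontal distance between any of bottle1, bottle2, bottle3, bottle4, bottle5 and slot5 below 0.01 m))), for 0.2 s.
4. the clamp knob is locked on the snug row, isolator still off (all of step 3 and value of joint clamp_knob above 1.15 rad), for 0.2 s.
5. the isolator is turned on again (value of joint isolator above 1.2 rad), for 0.2 s.
At the end, for the whole second after the job is handed in: Isolator on (joint above 1.2), clamp knob locked (above 1.15), every amber bottle upright (within 0.12 rad) on the tray floor in one row without gaps from the end pad, each within 10 mm of its snug place, the stop within 6 mm of touching the last one, all at rest (value of joint isolator above 1.2 rad and value of joint clamp_knob above 1.15 rad and angle between each of bottle1, bottle2, bottle3, bottle4, bottle5's own z axis and vertical below 0.12 rad and z of bottle1 in the frame of shaker between 0.034 and 0.046 m and z of bottle2 in the frame of shaker between 0.034 and 0.046 m and z of bottle3 in the frame of shaker between 0.034 and 0.046 m and z of bottle4 in the frame of shaker between 0.034 and 0.046 m and z of bottle5 in the frame of shaker between 0.034 and 0.046 m and (horizontal distance between bottle1 and slot1 below 0.01 m or horizontal distance between bottle1 and slot2 below 0.01 m or horizontal distance between bottle1 and slot3 below 0.01 m or horizontal distance between bottle1 and slot4 below 0.01 m or horizontal distance between bottle1 and slot5 below 0.01 m) and (horizontal distance between bottle2 and slot1 below 0.01 m or horizontal distance between bottle2 and slot2 below 0.01 m or horizontal distance between bottle2 and slot3 below 0.01 m or horizontal distance between bottle2 and slot4 below 0.01 m or horizontal distance between bottle2 and slot5 below 0.01 m) and (horizontal distance between bottle3 and slot1 below 0.01 m or horizontal distance between bottle3 and slot2 below 0.01 m or horizontal distance between bottle3 and slot3 below 0.01 m or horizontal distance between bottle3 and slot4 below 0.01 m or horizontal distance between bottle3 and slot5 below 0.01 m) and (horizontal distance between bottle4 and slot1 below 0.01 m or horizontal distance between bottle4 and slot2 below 0.01 m or horizontal distance between bottle4 and slot3 below 0.01 m or horizontal distance between bottle4 and slot4 below 0.01 m or horizontal distance between bottle4 and slot5 below 0.01 m) and (horizontal distance between bottle5 and slot1 below 0.01 m or horizontal distance between bottle5 and slot2 below 0.01 m or horizontal distance between bottle5 and slot3 below 0.01 m or horizontal distance between bottle5 and slot4 below 0.01 m or horizontal distance between bottle5 and slot5 below 0.01 m) and (horizontal distance between any of bottle1, bottle2, bottle3, bottle4, bottle5 and slot1 below 0.01 m or (not (horizontal distance between bottle1 and slot2 below 0.01 m) and not (horizontal distance between bottle2 and slot2 below 0.01 m) and not (horizontal distance between bottle3 and slot2 below 0.01 m) and not (horizontal distance between bottle4 and slot2 below 0.01 m) and not (horizontal distance between bottle5 and slot2 below 0.01 m))) and (horizontal distance between any of bottle1, bottle2, bottle3, bottle4, bottle5 and slot2 below 0.01 m or (not (horizontal distance between bottle1 and slot3 below 0.01 m) and not (horizontal distance between bottle2 and slot3 below 0.01 m) and not (horizontal distance between bottle3 and slot3 below 0.01 m) and not (horizontal distance between bottle4 and slot3 below 0.01 m) and not (horizontal distance between bottle5 and slot3 below 0.01 m))) and (horizontal distance between any of bottle1, bottle2, bottle3, bottle4, bottle5 and slot3 below 0.01 m or (not (horizontal distance between bottle1 and slot4 below 0.01 m) and not (horizontal distance between bottle2 and slot4 below 0.01 m) and not (horizontal distance between bottle3 and slot4 below 0.01 m) and not (horizontal distance between bottle4 and slot4 below 0.01 m) and not (horizontal distance between bottle5 and slot4 below 0.01 m))) and (horizontal distance between any of bottle1, bottle2, bottle3, bottle4, bottle5 and slot4 below 0.01 m or (not (horizontal distance between bottle1 and slot5 below 0.01 m) and not (horizontal distance between bottle2 and slot5 below 0.01 m) and not (horizontal distance between bottle3 and slot5 below 0.01 m) and not (horizontal distance between bottle4 and slot5 below 0.01 m) and not (horizontal distance between bottle5 and slot5 below 0.01 m))) and ((value of joint stop between 0.138 and 0.15 m and horizontal distance between any of bottle1, bottle2, bottle3, bottle4, bottle5 and slot3 below 0.01 m) or (value of joint stop between 0.186 and 0.198 m and horizontal distance between any of bottle1, bottle2, bottle3, bottle4, bottle5 and slot4 below 0.01 m) or (value of joint stop between 0.234 and 0.246 m and horizontal distance between any of bottle1, bottle2, bottle3, bottle4, bottle5 and slot5 below 0.01 m)) and linear speed of each of bottle1, bottle2, bottle3, bottle4, bottle5 below 0.02 m/s).
It fails at once if the clamp knob is free while the isolator is on (value of joint isolator above 0.7 rad and value of joint clamp_knob below 0.5 rad).
It fails at once if a bystander is shifted by more than 50 mm or tipped over (distance of any of red_cup, brown_cup, lotion, jam_jar, green_can, brush, cork from where it was at the start of the episode above 0.05 m or angle between any of red_cup, brown_cup, lotion, jam_jar, green_can, cork's own z axis and vertical above 0.6 rad).
Of bottle1, bottle2, bottle3, bottle4, bottle5 only 3 to 5 are there at a start; the rules pass over those that are not, and their reading is None.
At some moment in a run one of bottle1, bottle2, bottle3, bottle4, bottle5 may be knocked a few centimetres aside while the robot is not near it.
It also fails if it takes over 210 s, if anything falls off the work surface, if the arm or the gripper's body presses on something with over 40 N, if the wrist force passes 120 N, or if a joint passes its speed limit or range.

## Working session

There is one attempt and no reset: what is moved stays moved. The work goes in short steps, Python scripts to look and compute and a tool call to move; the robot and the scene stay as the last step left them, time stands still between calls to the robot, and variables do not carry over. Pictures are saved under pics/ and viewed, at most 14 in all, crops included, and the job is handed in when it is done.

Besides the shell and the picture viewer there is one more tool, called after ">>>" as name(argument=value, ...), one argument or row to a line, values as JSON. drive_tool: Moves the arm, as the interface text tells. Its arguments: {"type":"object","properties":{"rows":{"type":"array"},"newtons":{"type":"number"}},"required":["rows"]}

```bash
mkdir -p pics; ls; python3 - <<'E'
from plant import sensors, cams, r
import cv2,numpy as np
print(sensors.get_state(), r.tip_reach)
for n in("scene","top"):
    c=cams.capture(n); cv2.imwrite(f"pics/{n}0.png",c["pixels"][:,:,::-1])
    print(n,{k:np.round(v,4).tolist() if not isinstance(v,str) else v for k,v in c.items() if k!="pixels"})
E
```

```text
pics
{'time_s': 0.0, 'joints': array([ 9.27663008e+01,  2.05913352e+01,  6.33645883e-01, -1.99059038e-02,
       -7.01370724e+01, -1.65070997e+01]), 'qd': array([-0.04715217, -0.01495116, -0.00569148, -0.01870424,  0.04971692,
        0.06855016]), 'joint_torque': array([ 4.15470122e-04, -5.82717884e+01,  2.93056834e+01,  6.99736968e+00,
        6.95154449e-03, -1.45626946e-04]), 'tcp_pos': array([0.16024688, 0.6552221 , 0.24462351]), 'eef_rot': array([ 1.79903827e+02, -8.98605444e-03, -1.37475704e+01]), 'contact_force': array([-0.19054209, -0.57791626, -0.13869039]), 'moment': array([ 0.02788708, -0.00701592,  0.01258151]), 'gripper_force': 0.0, 'gripper_width': 0.08790749129754984} 0.019
scene {'intrinsics': [[469.597, 0.0, 310.7355], [0.0, 469.597, 238.5178], [0.0, 0.0, 1.0]], 'eye': [1.1318, -0.475, 0.8684], 'orientation': [45.0356, -0.4768, 55.4358]}
top {'intrinsics': [[519.1094, 0.0, 317.9595], [0.0, 519.1094, 233.3994], [0.0, 0.0, 1.0]], 'eye': [0.4224, -0.0184, 1.346], 'orientation': [3.9863, -0.3673, -90.7874]}
```

View pics/scene0.png

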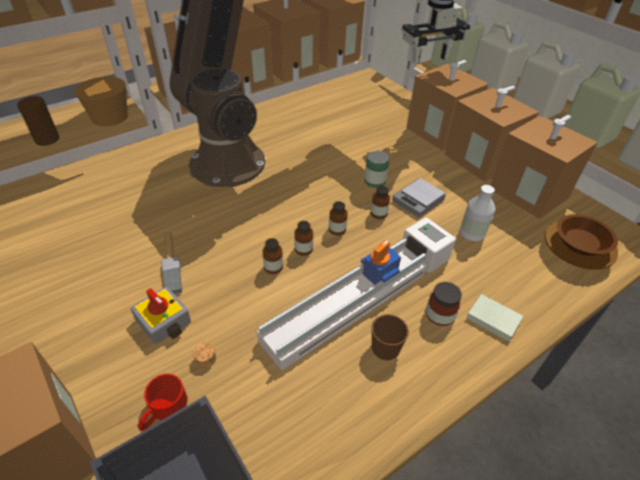

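View pics/top0.png

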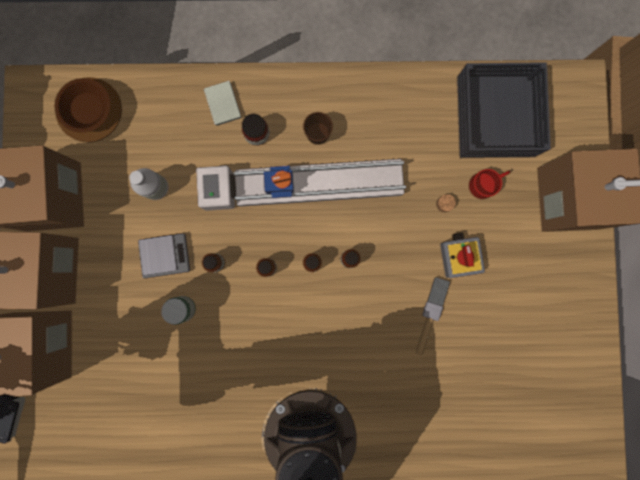

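```bash
cat > h.py <<'E'
import numpy as np, cv2
from scipy.spatial.transform import Rotation as R
def ray(c,uv):
    K=c["intrinsics"]; d=np.array([(uv[0]-K[0,2])/K[0,0],-(uv[1]-K[1,2])/K[1,1],-1.])
    d=R.from_euler("xyz",c["orientation"],degrees=True).as_matrix()@d
    return np.array(c["eye"]),d/np.linalg.norm(d)
def plane(c,uv,z):
    e,d=ray(c,uv); return e+d*(z-e[2])/d[2]
def proj(c,P):
    K=c["intrinsics"]; q=R.from_euler("xyz",c["orientation"],degrees=True).as_matrix().T@(np.array(P)-c["eye"])
    return np.array([K[0,2]+K[0,0]*q[0]/-q[2],K[1,2]+K[1,1]*q[1]/q[2]])
def tri(c1,u1,c2,u2):
    (e1,d1),(e2,d2)=ray(c1,u1),ray(c2,u2)
    s=np.linalg.lstsq(np.c_[d1,-d2],e2-e1,rcond=None)[0]
    p,q=e1+s[0]*d1,e2+s[1]*d2
    return (p+q)/2,np.linalg.norm(p-q)
def hsv(c): return cv2.cvtColor(c["pixels"],cv2.COLOR_RGB2HSV)
def blobs(m,amin,amax=1e9,box=None):
    m=m.astype(np.uint8)
    if box: k=np.zeros_like(m); x0,y0,x1,y1=box; k[y0:y1,x0:x1]=1; m=m*k
    n,l,s,ce=cv2.connectedComponentsWithStats(m)
    return [(ce[i],s[i],l==i) for i in range(1,n) if amin<=s[i][4]<=amax]
E
python3 - <<'E'
from plant import cams
from h import *
t=cams.capture("top"); s=cams.capture("scene")
import pickle; pickle.dump((t,s),open("c0.pkl","wb"))
for n,c in(("top",t),("scene",s)):
    H=hsv(c); h,S,V=[H[...,i].astype(int) for i in range(3)]
    box=(190,150,500,290) if n=="top" else (120,170,480,360)
    for nm,m in(("red",((h<6)|(h>174))&(S>180)&(V>90)),("orange",(h>=6)&(h<14)&(S>200)&(V>130)),("blue",(h>105)&(h<128)&(S>120)),("black",(V<45)),("yellow",(h>22)&(h<32)&(S>200)&(V>150)),("green",(h>50)&(h<80)&(S>120))):
        for ce,st,_ in blobs(m,8,box=box): print(n,nm,ce.round(1),st)
a=cv2.resize(t["pixels"][145:285,185:495],(800,361),interpolation=cv2.INTER_CUBIC)
b=cv2.resize(s["pixels"][270:350,120:220],(280,224),interpolation=cv2.INTER_CUBIC)
d=cv2.resize(s["pixels"][190:320,310:470],(276,224),interpolation=cv2.INTER_CUBIC)
e=cv2.resize(t["pixels"][225:285,440:500],(224,224),interpolation=cv2.INTER_CUBIC)
cv2.imwrite("pics/z1.png",np.vstack([a,np.hstack([b,d,e,np.zeros((224,20,3),np.uint8)])])[:,:,::-1])
E
```

```text
top red [485.2 183.2] [470 169  30  29 591]
top red [465.4 257.5] [458 247  16  19 188]
top blue [276.2 183.7] [265 167  28  30 349]
top black [471.4 153.2] [465 151  11   5  22]
top black [488.4 153.1] [477 151  23   5  98]
top black [232.4 185.6] [231 175   4  22  70]
top black [457.9 236.1] [453 233  10   7  49]
top black [351.8 257.7] [346 252  13  12  93]
top black [211.  261.3] [204 255  14  14 128]
top black [313.1 261.4] [307 256  12  12  77]
top black [265.8 265.9] [259 261  14  12  96]
scene red [155.5 302.5] [147 289  20  25 203]
scene orange [379.  250.8] [372 243  17  16  46]
scene orange [382.  259.7] [376 254  12  10  41]
scene orange [377.  257.2] [376 256   3   4   8]
scene orange [165.6 301.2] [163 298   5   8   9]
scene blue [389.9 260. ] [377 249  23  22 140]
scene blue [367.  258.8] [363 256   8   7  30]
scene blue [389.7 273.1] [381 267  18  13 102]
scene black [379.  194.6] [377 193   5   4   8]
scene yellow [165.1 294.9] [158 290  14  12  75]
scene yellow [146.5 312.6] [136 300  30  27 167]
scene yellow [172.5 308.4] [165 301  16  16 135]
```

View pics/z1.png

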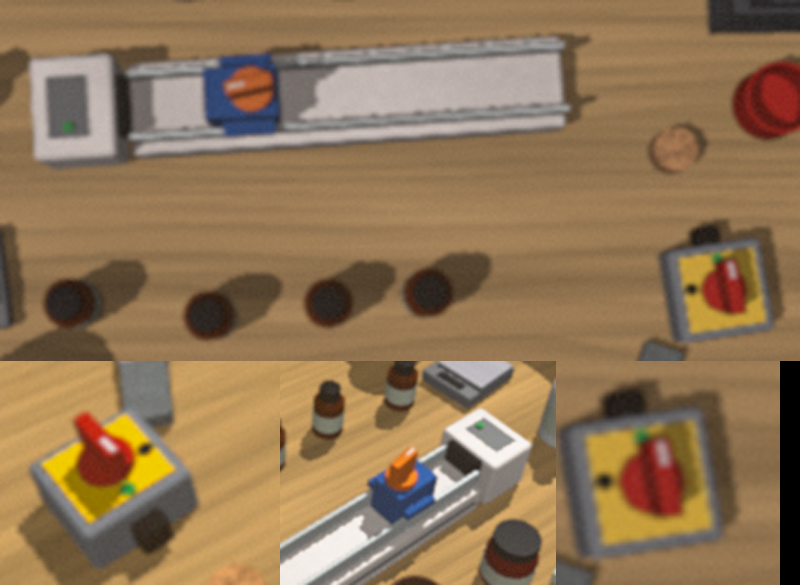

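```bash
python3 - <<'E'
from h import *
import pickle; t,s=pickle.load(open("c0.pkl","rb"))
f=np.set_printoptions(precision=4,suppress=True)
def ch(c): 
    H=hsv(c); return [H[...,i].astype(int) for i in range(3)]
bx={"t":(440,235,495,280),"s":(125,280,200,345)}
kx={"t":(255,160,300,205),"s":(355,235,410,290)}
def rect(m,box):
    k=np.zeros_like(m);x0,y0,x1,y1=box;k[y0:y1,x0:x1]=m[y0:y1,x0:x1]
    p=np.argwhere(k)[:,::-1].astype(np.float32); return cv2.convexHull(p)[:,0]
cen={}
for n,c in(("t",t),("s",s)):
    h,S,V=ch(c)
    y=(h>20)&(h<34)&(S>170)&(V>110)
    q=cv2.approxPolyN(rect(y,bx[n]).reshape(-1,1,2),4).reshape(4,2).astype(float)
    a,b=q[2]-q[0],q[3]-q[1]; u=np.linalg.solve(np.c_[a,-b],q[1]-q[0]); cen[n]=q[0]+u[0]*a
    print(n,"plate",q.round(1).tolist(),cen[n])
    o=(h>=3)&(h<16)&(S>150)&(V>90); x0,y0,x1,y1=kx[n]
    for ce,st,_ in blobs(o,20,box=kx[n]): print(n,"orange",ce,st)
    g=(h>45)&(h<85)&(S>90)
    for ce,st,_ in blobs(g,2,box=bx[n]): print(n,"green",ce,st)
    k=(V<60)
    for ce,st,_ in blobs(k,3,box=bx[n]): print(n,"blackdot",ce,st)
    k=V<50
    for ce,st,_ in blobs(k,10,250,box=(195,245,365,275) if n=="t" else (255,170,400,275)): print(n,"cap",ce,st)
P,e=tri(t,cen["t"],s,cen["s"]); print("plate centre",P,e)
A,B=plane(t,(235.4,185.5),.065),plane(t,(404.3,173.9),.065); d=A-B; print("rails",A,B,"yaw",np.degrees(np.arctan2(-d[0],d[1])),np.linalg.norm(d))
for u in((211,261.3),(265.8,265.9),(313.1,261.4),(351.8,257.7)): 
    p=plane(t,u,.086); print("cap",p,"scene px",proj(s,p))
E
```

```text
t plate [[453.5, 272.8], [448.7, 245.5], [474.9, 241.7], [480.3, 268.3]] [464.4618 256.8805]
t orange [282.4842 179.1   ] [274 171  16  17 190]
t green [462.5 244.5] [462 244   2   2   4]
t blackdot [457.7255 236.8431] [453 235  11   5  51]
t blackdot [452.5 256.5] [452 256   2   2   4]
t cap [351.8794 257.3333] [345 251  14  14 141]
t cap [211.8743 261.1148] [204 255  17  14 183]
t cap [312.9149 261.5177] [306 255  14  14 141]
t cap [265.7937 266.1687] [259 260  16  14 160]
s plate [[151.2, 327.3], [134.5, 306.4], [164.4, 289.0], [181.9, 308.6]] [158.0604 307.5035]
s orange [380.5333 253.7033] [372 240  18  25 300]
s green [165.3333 315.1111] [164 314   4   3   9]
s blackdot [173.7578 330.3828] [167 324  14  14 128]
s cap [380.825 194.7  ] [377 192  10   6  40]
s cap [338.3548 210.6129] [333 208  11   6  31]
s cap [302.8421 230.8421] [299 229  10   5  19]
plate centre [ 0.4488 -0.3938  0.0487] 0.00036145929830632063
rails [0.6336 0.1758 0.065 ] [ 0.6575 -0.2454  0.065 ] yaw 3.2429908875838658 0.4219103331578484
cap [0.4458 0.2322 0.086 ] scene px [381.5311 189.9255]
cap [0.4329 0.0997 0.086 ] scene px [338.384  205.7384]
cap [ 0.4422 -0.015   0.086 ] scene px [302.9124 225.2063]
cap [ 0.4499 -0.109   0.086 ] scene px [271.3285 242.5569]
```

```bash
cat > g.py <<'E'
import numpy as np, sys
from plant import sensors
O=np.array([.6403,.0575]); psi=np.radians(3.24)
X=np.array([np.cos(psi),np.sin(psi)]); Y=np.array([-np.sin(psi),np.cos(psi)])
def S(x,y): return O+X*x+Y*y           # shaker -> world
def inS(p): d=np.array(p[:2])-O; return np.array([d@X,d@Y])
def go(p,z,yaw=None):                    # print tool-frame shift to world target
    s=sensors.get_state(); c=s["tcp_pos"]; w=np.radians(s["eef_rot"][2])
    dx,dy=p[0]-c[0],p[1]-c[1]
    o=f"x {dx*np.cos(w)+dy*np.sin(w):.4f} y {dx*np.sin(w)-dy*np.cos(w):.4f} z {c[2]-z:.4f}"
    if yaw is not None:
        d=(s["eef_rot"][2]-yaw+90)%180-90; o+=f" spin {np.radians(d):.3f}"
    print(o,"| at",c.round(4),s["eef_rot"].round(1),"F",s["contact_force"].round(1),"w",round(s["gripper_width"],4),round(s["gripper_force"],1),"t",s["time_s"], "j6",s["joints"][5].round(0))
E
python3 - <<'E'
from h import *; from g import *
import pickle; t,s=pickle.load(open("c0.pkl","rb"))
P,e=tri(t,(282.48,179.1),s,(380.5,253.7)); print("knob",P,e,inS(P))
p=plane(t,(282.5,179.1),.125); print(p,inS(p))
c=plane(t,(464.46,256.88),.0487)
for n,u in(("green",(462.5,244.5)),("black",(452.5,256.5))):
    d=plane(t,u,.049)-c; print(n,np.degrees(np.arctan2(d[1],d[0])),d)
q=[plane(t,u,.049) for u in((453.5, 272.8), (448.7, 245.5), (474.9, 241.7), (480.3, 268.3))]
for i in range(4): d=q[(i+1)%4]-q[i]; print("edge",np.degrees(np.arctan2(d[1],d[0]))%90,np.linalg.norm(d))
# top face of red bar: bright red pixels
H=hsv(t); h,S_,V=[H[...,i].astype(int) for i in range(3)]
m=((h<7)|(h>172))&(S_>150)&(V>60)
for th in(60,120,150):
    b=max(blobs(m&(V>th),5,box=(440,235,495,280)),key=lambda b:b[1][4]); pts=np.argwhere(b[2])[:,::-1]
    W=np.array([plane(t,u,.08)[:2] for u in pts]); ev,evc=np.linalg.eigh(np.cov(W.T)); print("bar",th,W.mean(0),np.degrees(np.arctan2(evc[1,1],evc[0,1])),np.sqrt(ev))
go(c,.2,None)
E
```

```text
knob [0.63984036 0.05642292 0.11664618] 0.0022230862991436777 [-0.00051978 -0.00104938]
[0.63766062 0.05499691 0.125     ] [-0.00277663 -0.00234992]
green 7.289141723754166 [0.03104234 0.00397064 0.0003    ]
black 87.42441196553496 [0.00135031 0.03001828 0.0003    ]
edge 8.215812389781325 0.06902926549152447
edge 7.45435131472388 0.06663603252325401
edge 9.532707262455943 0.06761940063864649
edge 8.671382794654434 0.06818634096733592
bar 60 [ 0.44701649 -0.38680972] -148.12389872406115 [0.00899532 0.01110446]
bar 120 [ 0.44579625 -0.39564327] -165.99795361686807 [0.00395716 0.0110449 ]
bar 150 [ 0.44418616 -0.37500873] -170.1788086659726 [0.00173267 0.00544159]
x 0.5296 y 0.9504 z 0.0450 | at [0.1603 0.6554 0.245 ] [179.9  -0.  -13.7] F [-0.3 -0.3  0.4] w 0.0874 0.0 t 0.2 j6 -17.0
```

>>> drive_tool(
  rows=[
    {"x":0.438,"y":0.362,"z":-0.02,"spin":1.2,"fingers":1},
    {"x":0.438,"y":0.362,"z":-0.02,"spin":1.2},
    {"x":0.438,"y":0.362,"z":-0.02,"spin":1.2},
    {"x":0.438,"y":0.362,"z":-0.02,"spin":1.2},
    {"x":0.438,"y":0.362,"z":-0.02,"spin":1.2},
    {"x":0.438,"y":0.362,"z":-0.02,"spin":1.2},
    {"x":0.438,"y":0.362,"z":-0.02,"spin":1.2},
    {"x":0.438,"y":0.362,"z":-0.02,"spin":1.2},
    {"x":0.438,"y":0.362,"z":-0.02,"spin":1.2},
    {"x":0.438,"y":0.362,"z":-0.02,"spin":1.2},
  ],
)

```text
invalid input
```

```bash
python3 -c "
from g import *
print(sensors.get_state()['joints'].round(1))
go((.449,-.394),.2,8)"
```

```text
[ 92.8  20.6   0.7  -0.  -70.1 -16.5]
x 0.5298 y 0.9508 z 0.0450 spin -0.380 | at [0.1603 0.6554 0.245 ] [179.9  -0.  -13.7] F [-0.3 -0.3  0.4] w 0.0874 0.0 t 0.2 j6 -17.0
```

>>> drive_tool(
  rows=[
    {"x":0.438,"y":0.362,"z":-0.02,"spin":1.2,"fingers":1},
    {"x":0.438,"y":0.362,"z":-0.02,"spin":1.2,"fingers":1},
    {"x":0.438,"y":0.362,"z":-0.02,"spin":1.2,"fingers":1},
    {"x":0.438,"y":0.362,"z":-0.02,"spin":1.2,"fingers":1},
    {"x":0.438,"y":0.362,"z":-0.02,"spin":1.2,"fingers":1},
    {"x":0.438,"y":0.362,"z":-0.02,"spin":1.2,"fingers":1},
    {"x":0.438,"y":0.362,"z":-0.02,"spin":1.2,"fingers":1},
    {"x":0.438,"y":0.362,"z":-0.02,"spin":1.2,"fingers":1},
    {"x":0.438,"y":0.362,"z":-0.02,"spin":1.2,"fingers":1},
    {"x":0.438,"y":0.362,"z":-0.02,"spin":1.2,"fingers":1},
  ],
)

```text
time_s: 1.45
tcp_pos: [0.5014, 0.1968, 0.2655]
eef_rot: [180.0, -0.0, -82.8]
contact_force: [-0.6, 0.1, -0.1]
gripper_width: 0.088
gripper_force: 0.0
```

```bash
python3 -c "
from g import *
print(sensors.get_state()['joints'].round(1))
go((.449,-.394),.2,8)"
```

```text
[ 42.3   6.9 -14.8   0.  -68.3 -35.1]
x 0.5795 y 0.1264 z 0.0655 spin 1.557 | at [0.5014 0.1968 0.2655] [180.   -0.  -82.8] F [-0.6  0.1 -0.1] w 0.088 0.0 t 1.45 j6 -35.0
```

>>> drive_tool(
  rows=[
    {"x":0.58,"y":0.126,"z":0.06,"spin":1.557,"fingers":1},
    {"x":0.58,"y":0.126,"z":0.06,"spin":1.557,"fingers":1},
    {"x":0.58,"y":0.126,"z":0.06,"spin":1.557,"fingers":1},
    {"x":0.58,"y":0.126,"z":0.06,"spin":1.557,"fingers":1},
    {"x":0.58,"y":0.126,"z":0.06,"spin":1.557,"fingers":1},
    {"x":0.58,"y":0.126,"z":0.06,"spin":1.557,"fingers":1},
    {"x":0.58,"y":0.126,"z":0.06,"spin":1.557,"fingers":1},
    {"x":0.58,"y":0.126,"z":0.06,"spin":1.557,"fingers":1},
    {"x":0.58,"y":0.126,"z":0.06,"spin":1.557,"fingers":1},
    {"x":0.58,"y":0.126,"z":0.06,"spin":1.557,"fingers":1},
  ],
)

```text
time_s: 2.7
tcp_pos: [0.4502, -0.3935, 0.2047]
eef_rot: [180.0, -0.0, -171.8]
contact_force: [0.4, 0.2, 0.7]
gripper_width: 0.0874
gripper_force: 0.0
```

```bash
python3 -c "
from g import *
go((.449,-.394),.081,8)"
```

```text
x 0.0012 y -0.0003 z 0.1237 spin 0.003 | at [ 0.4502 -0.3935  0.2047] [ 180.    -0.  -171.8] F [0.4 0.2 0.7] w 0.0874 0.0 t 2.7 j6 -59.0
```

>>> drive_tool(
  rows=[
    {"x":0.001,"y":0,"z":0.06,"spin":0,"fingers":1},
    {"x":0.001,"y":0,"z":0.1,"spin":0,"fingers":1},
    {"x":0.001,"y":0,"z":0.123,"spin":0,"fingers":1},
    {"x":0.001,"y":0,"z":0.123,"spin":0,"fingers":1},
    {"x":0.001,"y":0,"z":0.123,"spin":0,"fingers":-1},
    {"x":0.001,"y":0,"z":0.123,"spin":0,"fingers":-1},
    {"x":0.001,"y":0,"z":0.123,"spin":0,"fingers":-1},
    {"x":0.001,"y":0,"z":0.123,"spin":0,"fingers":-1},
    {"x":0.001,"y":0,"z":0.123,"spin":0,"fingers":-1},
    {"x":0.001,"y":0,"z":0.123,"spin":0,"fingers":-1},
  ],
  newtons=20,
)

```text
time_s: 3.95
tcp_pos: [0.4497, -0.3917, 0.0826]
eef_rot: [-180.0, 0.0, -171.7]
contact_force: [0.6, 0.0, -0.0]
gripper_width: 0.0338
gripper_force: 0.0
```

>>> drive_tool(
  rows=[
    {"x":0,"y":0,"z":0,"spin":0,"fingers":-1},
    {"x":0,"y":0,"z":0,"spin":0,"fingers":-1},
    {"x":0,"y":0,"z":0,"spin":0,"fingers":-1},
    {"x":0,"y":0,"z":0,"spin":0,"fingers":-1},
  ],
  newtons=20,
)

```text
time_s: 4.45
tcp_pos: [0.4497, -0.3921, 0.0826]
eef_rot: [-180.0, 0.0, -171.7]
contact_force: [0.0, -4.7, -2.3]
gripper_width: 0.0139
gripper_force: 19.9
```

>>> drive_tool(
  rows=[
    {"x":0,"y":-0.001,"z":0,"spin":-0.18,"fingers":-1},
    {"x":0,"y":-0.001,"z":0,"spin":-0.36,"fingers":-1},
    {"x":0,"y":-0.001,"z":0,"spin":-0.54,"fingers":-1},
    {"x":0,"y":-0.001,"z":0,"spin":-0.72,"fingers":-1},
    {"x":0,"y":-0.001,"z":0,"spin":-0.9,"fingers":-1},
    {"x":0,"y":-0.001,"z":0,"spin":-1.08,"fingers":-1},
    {"x":0,"y":-0.001,"z":0,"spin":-1.25,"fingers":-1},
    {"x":0,"y":-0.001,"z":0,"spin":-1.4,"fingers":-1},
    {"x":0,"y":-0.001,"z":0,"spin":-1.4,"fingers":-1},
    {"x":0,"y":-0.001,"z":0,"spin":-1.4,"fingers":-1},
  ],
  newtons=20,
)

```text
time_s: 5.7
tcp_pos: [0.4496, -0.3929, 0.0817]
eef_rot: [-179.9, 0.1, -92.0]
contact_force: [2.5, -7.9, -6.7]
gripper_width: 0.0405
gripper_force: 76.7
```

>>> drive_tool(
  rows=[
    {"x":0,"y":0,"z":0,"spin":0,"fingers":1},
    {"x":0,"y":0,"z":0,"spin":0,"fingers":1},
    {"x":0,"y":0,"z":0,"spin":0,"fingers":1},
    {"x":0,"y":0,"z":0,"spin":0,"fingers":1},
    {"x":0,"y":0,"z":0,"spin":0,"fingers":1},
    {"x":0,"y":0,"z":-0.06,"spin":0,"fingers":1},
    {"x":0,"y":0,"z":-0.12,"spin":0,"fingers":1},
    {"x":0,"y":0,"z":-0.16,"spin":0,"fingers":1},
    {"x":0,"y":0,"z":-0.16,"spin":0,"fingers":1},
  ],
)

```text
time_s: 6.82
tcp_pos: [0.4514, -0.3934, 0.2468]
eef_rot: [-179.6, -0.2, -91.5]
contact_force: [-0.3, -0.3, -0.7]
gripper_width: 0.0876
gripper_force: 0.0
```

```bash
python3 - <<'E'
from g import *
from plant import cams
from h import *
go(S(0,0),.2,None)
t=cams.capture("top"); s=cams.capture("scene")
a=cv2.resize(s["pixels"][270:350,120:220],(400,320),interpolation=cv2.INTER_CUBIC)
e=cv2.resize(t["pixels"][150:210,250:325],(400,320),interpolation=cv2.INTER_CUBIC)
cv2.imwrite("pics/z2.png",np.hstack([a,e])[:,:,::-1])
E
```

```text
x -0.4556 y -0.1773 z 0.0468 | at [ 0.4514 -0.3934  0.2468] [-179.6   -0.2  -91.5] F [-0.3 -0.3 -0.7] w 0.0876 0.0 t 6.825 j6 21.0
```

View pics/z2.png

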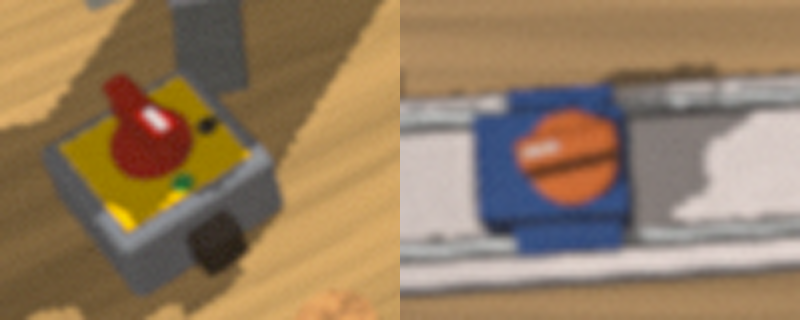

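```bash
python3 - <<'E'
from g import *
go((.449,-.3935),.080,8)
E
```

```text
x 0.0012 y 0.0007 z 0.1626 spin 1.405 | at [ 0.4498 -0.3923  0.2426] [-180.     0.   -91.5] F [-0.6 -0.4 -1.3] w 0.0878 0.0 t 6.925 j6 21.0
```

>>> drive_tool(
  rows=[
    {"x":0.001,"y":0.001,"z":0,"spin":0.5,"fingers":0},
    {"x":0.001,"y":0.001,"z":0,"spin":1.0,"fingers":0},
    {"x":0.001,"y":0.001,"z":0,"spin":1.4,"fingers":0},
    {"x":0.001,"y":0.001,"z":0,"spin":1.4,"fingers":0},
    {"x":0.001,"y":0.001,"z":0,"spin":1.4,"fingers":0},
    {"x":0.001,"y":0.001,"z":0.0,"spin":1.4,"fingers":0},
    {"x":0.001,"y":0.001,"z":0.0,"spin":1.4,"fingers":0},
    {"x":0.001,"y":0.001,"z":0.06,"spin":1.4,"fingers":0},
    {"x":0.001,"y":0.001,"z":0.12,"spin":1.4,"fingers":0},
    {"x":0.001,"y":0.001,"z":0.16,"spin":1.4,"fingers":0},
  ],
  newtons=60,
)

```text
time_s: 8.18
tcp_pos: [0.4465, -0.3923, 0.0782]
eef_rot: [179.8, -0.2, -171.7]
contact_force: [-0.2, 2.2, 7.7]
gripper_width: 0.0436
gripper_force: 6.1
```

>>> drive_tool(
  rows=[
    {"x":0,"y":0,"z":0.002,"spin":0,"fingers":-1},
    {"x":0,"y":0,"z":0.002,"spin":0,"fingers":-1},
    {"x":0,"y":0,"z":0.002,"spin":0,"fingers":-1},
    {"x":0,"y":0,"z":0.002,"spin":0,"fingers":-1},
    {"x":0,"y":0,"z":0.002,"spin":0,"fingers":-1},
    {"x":0,"y":0,"z":0.002,"spin":0,"fingers":-1},
  ],
  newtons=60,
)

```text
time_s: 8.93
tcp_pos: [0.4459, -0.3926, 0.0739]
eef_rot: [179.7, -0.4, -171.8]
contact_force: [5.5, -13.7, -37.4]
gripper_width: 0.0415
gripper_force: 59.7
```

```bash
python3 - <<'E'
from g import *
go((.449,-.3935),.081,8)
E
```

```text
x -0.0030 y -0.0013 z -0.0071 spin 0.003 | at [ 0.4459 -0.3926  0.0739] [ 179.7   -0.4 -171.8] F [  5.5 -13.7 -37.4] w 0.0415 59.7 t 8.925 j6 -59.0
```

>>> drive_tool(
  rows=[
    {"x":0,"y":0,"z":0,"spin":0,"fingers":0.3},
    {"x":0,"y":0,"z":0,"spin":0,"fingers":0.3},
    {"x":0,"y":0,"z":0,"spin":0,"fingers":0.3},
    {"x":-0.002,"y":-0.001,"z":-0.01,"spin":0,"fingers":0.3},
    {"x":-0.002,"y":-0.001,"z":-0.01,"spin":0,"fingers":0.3},
    {"x":-0.002,"y":-0.001,"z":-0.01,"spin":0,"fingers":0.3},
  ],
)

```text
time_s: 9.68
tcp_pos: [0.4511, -0.3943, 0.0911]
eef_rot: [-180.0, 0.0, -171.7]
contact_force: [0.9, -0.4, 0.5]
gripper_width: 0.0567
gripper_force: 0.0
```

```bash
python3 - <<'E'
from g import *
go((.449,-.3935),.084,8)
E
```

```text
x 0.0020 y 0.0011 z 0.0071 spin 0.005 | at [ 0.4511 -0.3943  0.0911] [-180.     0.  -171.7] F [ 0.9 -0.4  0.5] w 0.0567 0.0 t 9.675 j6 -59.0
```

>>> drive_tool(
  rows=[
    {"x":0.002,"y":0.0005,"z":0.006,"spin":0,"fingers":0},
    {"x":0.002,"y":0.0005,"z":0.006,"spin":0,"fingers":-1},
    {"x":0.002,"y":0.0005,"z":0.006,"spin":0,"fingers":-1},
    {"x":0.002,"y":0.0005,"z":0.006,"spin":0,"fingers":-1},
    {"x":0.002,"y":0.0005,"z":0.006,"spin":0,"fingers":-1},
    {"x":0.002,"y":0.0005,"z":0.006,"spin":0,"fingers":-1},
    {"x":0.002,"y":0.0005,"z":0.006,"spin":0,"fingers":-1},
    {"x":0.002,"y":0.0005,"z":0.006,"spin":0,"fingers":-1},
    {"x":0.002,"y":0.0005,"z":0.006,"spin":0,"fingers":-1},
  ],
  newtons=60,
)

```text
time_s: 10.8
tcp_pos: [0.449, -0.3925, 0.0846]
eef_rot: [179.9, 0.0, -171.7]
contact_force: [1.7, 9.0, 4.5]
gripper_width: 0.0135
gripper_force: 60.0
```

>>> drive_tool(
  rows=[
    {"x":0,"y":0,"z":0,"spin":-0.1,"fingers":-1},
    {"x":0,"y":0,"z":0,"spin":-0.2,"fingers":-1},
    {"x":0,"y":0,"z":0,"spin":-0.3,"fingers":-1},
    {"x":0,"y":0,"z":0,"spin":-0.4,"fingers":-1},
    {"x":0,"y":0,"z":0,"spin":-0.4,"fingers":-1},
  ],
  newtons=60,
)

```text
time_s: 11.42
tcp_pos: [0.4488, -0.3928, 0.0845]
eef_rot: [179.9, 0.1, -148.9]
contact_force: [2.1, 7.0, 3.4]
gripper_width: 0.0147
gripper_force: 65.6
```

>>> drive_tool(
  rows=[
    {"x":0,"y":0,"z":0,"spin":-0.1,"fingers":-1},
    {"x":0,"y":0,"z":0,"spin":-0.2,"fingers":-1},
    {"x":0,"y":0,"z":0,"spin":-0.3,"fingers":-1},
    {"x":0,"y":0,"z":0,"spin":-0.4,"fingers":-1},
    {"x":0,"y":0,"z":0,"spin":-0.5,"fingers":-1},
    {"x":0,"y":0,"z":0,"spin":-0.6,"fingers":-1},
    {"x":0,"y":0,"z":0,"spin":-0.7,"fingers":-1},
    {"x":0,"y":0,"z":0,"spin":-0.8,"fingers":-1},
    {"x":0,"y":0,"z":0,"spin":-0.9,"fingers":-1},
    {"x":0,"y":0,"z":0,"spin":-1.0,"fingers":-1},
  ],
  newtons=60,
)

```text
time_s: 12.68
tcp_pos: [0.4491, -0.3937, 0.084]
eef_rot: [-179.9, 0.1, -91.8]
contact_force: [3.7, -1.8, -3.2]
gripper_width: 0.0376
gripper_force: 104.1
```

```bash
python3 - <<'E'
from g import *
from plant import cams
from h import *
s=sensors.get_state(); print(s["moment"],s["contact_force"],s["joints"],s["joint_torque"].round(1),s["gripper_width"])
t=cams.capture("top"); s=cams.capture("scene")
a=cv2.resize(s["pixels"][220:360,90:230],(400,400),interpolation=cv2.INTER_CUBIC)
e=cv2.resize(t["pixels"][205:305,415:515],(400,400),interpolation=cv2.INTER_CUBIC)
cv2.imwrite("pics/z3.png",np.hstack([a,e])[:,:,::-1])
E
```

```text
[ 0.64145607 -1.26595386 -4.48761153] [ 3.70555975 -1.78317709 -3.23843611] [-22.59968014  21.90262337 -20.64031095  -0.20252871 -47.39728661
  20.95164078] [  3.4 -55.7  21.9   9.1  -0.8   3.1] 0.03760290652242746
```

View pics/z3.png

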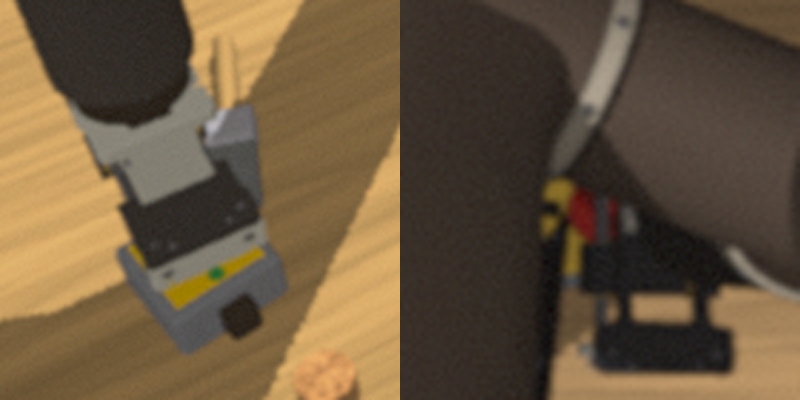

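>>> drive_tool(
  rows=[
    {"x":0,"y":0,"z":0,"spin":0,"fingers":0.5},
    {"x":0,"y":0,"z":0,"spin":0,"fingers":0.5},
    {"x":0,"y":0,"z":0,"spin":0,"fingers":0.5},
    {"x":0,"y":0,"z":-0.05,"spin":0,"fingers":0.5},
    {"x":0,"y":0,"z":-0.1,"spin":0,"fingers":0.5},
    {"x":-0.06,"y":-0.0,"z":-0.15,"spin":0,"fingers":0.5},
    {"x":-0.12,"y":-0.06,"z":-0.15,"spin":0,"fingers":0.5},
    {"x":-0.18,"y":-0.06,"z":-0.15,"spin":0,"fingers":0.5},
    {"x":-0.23,"y":-0.06,"z":-0.15,"spin":0,"fingers":0.5},
    {"x":-0.25,"y":-0.06,"z":-0.15,"spin":0,"fingers":0.5},
  ],
)

```text
time_s: 14.02
tcp_pos: [0.5157, -0.143, 0.2351]
eef_rot: [-180.0, -0.0, -91.3]
contact_force: [-0.7, -0.5, 0.4]
gripper_width: 0.0657
gripper_force: 0.0
```

```bash
python3 - <<'E'
from g import *
from plant import cams
from h import *
s=sensors.get_state(); print(s["moment"],s["contact_force"],s["tcp_pos"])
t=cams.capture("top"); s=cams.capture("scene")
import pickle; pickle.dump((t,s),open("c1.pkl","wb"))
a=cv2.resize(s["pixels"][270:350,120:200],(400,400),interpolation=cv2.INTER_CUBIC)
e=cv2.resize(t["pixels"][225:285,435:495],(400,400),interpolation=cv2.INTER_CUBIC)
cv2.imwrite("pics/z4.png",np.hstack([a,e])[:,:,::-1])
E
```

```text
[ 0.05351759 -0.17688139 -0.00093456] [-0.6681169  -0.47915737  0.36946556] [ 0.51567961 -0.14301213  0.23508833]
```

View pics/z4.png

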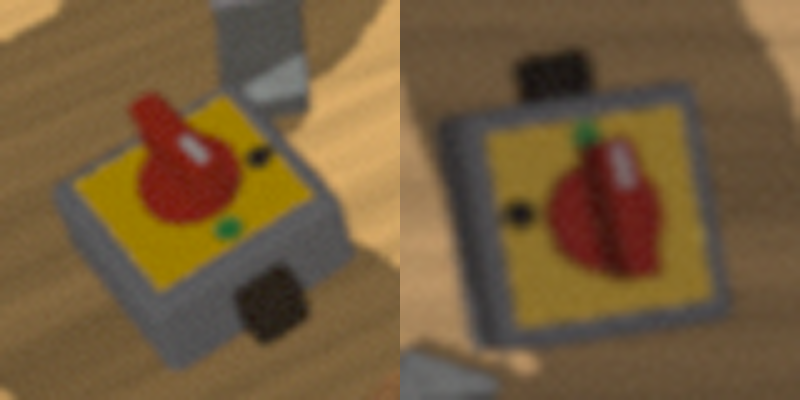

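```bash
python3 - <<'E'
from g import *
go((.449,-.3935),.18,9)
E
```

```text
x 0.2519 y 0.0614 z 0.0552 spin 1.393 | at [ 0.5157 -0.1429  0.2352] [-179.9   -0.   -91.2] F [ 0.6 -0.3 -0.6] w 0.0656 0.0 t 14.125 j6 -7.0
```

>>> drive_tool(
  rows=[
    {"x":0.252,"y":0.061,"z":0,"spin":1.393,"fingers":0.1},
    {"x":0.252,"y":0.061,"z":0,"spin":1.393,"fingers":0.1},
    {"x":0.252,"y":0.061,"z":0,"spin":1.393,"fingers":0.1},
    {"x":0.252,"y":0.061,"z":0,"spin":1.393,"fingers":0.1},
    {"x":0.252,"y":0.061,"z":0.055,"spin":1.393,"fingers":0.1},
    {"x":0.252,"y":0.061,"z":0.055,"spin":1.393,"fingers":0.1},
    {"x":0.252,"y":0.061,"z":0.055,"spin":1.393,"fingers":0.1},
    {"x":0.252,"y":0.061,"z":0.055,"spin":1.393,"fingers":0.1},
    {"x":0.252,"y":0.061,"z":0.055,"spin":1.393,"fingers":0.1},
    {"x":0.252,"y":0.061,"z":0.055,"spin":1.393,"fingers":0.1},
  ],
)

```text
time_s: 15.38
tcp_pos: [0.4477, -0.3963, 0.1796]
eef_rot: [-180.0, -0.0, -171.2]
contact_force: [0.2, 0.2, 0.5]
gripper_width: 0.0485
gripper_force: 0.0
```

```bash
python3 - <<'E'
from g import *
go((.449,-.3935),.081,9)
E
```

```text
x -0.0017 y 0.0026 z 0.0986 spin -0.003 | at [ 0.4477 -0.3963  0.1796] [-180.    -0.  -171.2] F [0.2 0.2 0.5] w 0.0485 0.0 t 15.375 j6 -58.0
```

>>> drive_tool(
  rows=[
    {"x":-0.001,"y":0.0015,"z":0.05,"spin":0,"fingers":0.1},
    {"x":-0.001,"y":0.0015,"z":0.096,"spin":0,"fingers":0.1},
    {"x":-0.001,"y":0.0015,"z":0.096,"spin":0,"fingers":0.1},
    {"x":-0.001,"y":0.0015,"z":0.096,"spin":0,"fingers":-1},
    {"x":-0.001,"y":0.0015,"z":0.096,"spin":0,"fingers":-1},
    {"x":-0.001,"y":0.0015,"z":0.096,"spin":0,"fingers":-1},
    {"x":-0.001,"y":0.0015,"z":0.096,"spin":0,"fingers":-1},
    {"x":-0.001,"y":0.0015,"z":0.096,"spin":0,"fingers":-1},
    {"x":-0.001,"y":0.0015,"z":0.096,"spin":0,"fingers":-1},
    {"x":-0.001,"y":0.0015,"z":0.096,"spin":0,"fingers":-1},
  ],
  newtons=40,
)

```text
time_s: 16.62
tcp_pos: [0.4489, -0.3926, 0.0847]
eef_rot: [179.9, 0.1, -171.3]
contact_force: [0.6, 13.3, 10.9]
gripper_width: 0.0137
gripper_force: 40.0
```

>>> drive_tool(
  rows=[
    {"x":0,"y":0,"z":0,"spin":-0.1,"fingers":-1},
    {"x":0,"y":0,"z":0,"spin":-0.2,"fingers":-1},
    {"x":0,"y":0,"z":0,"spin":-0.3,"fingers":-1},
    {"x":0,"y":0,"z":0,"spin":-0.4,"fingers":-1},
    {"x":0,"y":0,"z":0,"spin":-0.5,"fingers":-1},
    {"x":0,"y":0,"z":0,"spin":-0.55,"fingers":-1},
    {"x":0,"y":0,"z":0,"spin":-0.55,"fingers":-1},
  ],
)

```text
time_s: 17.5
tcp_pos: [0.4498, -0.3927, 0.0845]
eef_rot: [-180.0, 0.2, -139.9]
contact_force: [4.3, 13.0, 7.5]
gripper_width: 0.0176
gripper_force: 51.9
```

```bash
python3 - <<'E'
from g import *
go((.449,-.3935),.081,9); print(sensors.get_state()["moment"])
E
```

```text
x 0.0011 y -0.0001 z 0.0035 spin 0.543 | at [ 0.4498 -0.3927  0.0845] [-180.     0.2 -139.9] F [ 4.3 13.   7.5] w 0.0176 51.9 t 17.5 j6 -27.0
[ 5.14385821 -1.37926244 -1.52605545]
```

>>> drive_tool(
  rows=[
    {"x":0,"y":0,"z":0,"spin":-0.05,"fingers":-1},
    {"x":0,"y":0,"z":0,"spin":-0.1,"fingers":-1},
    {"x":0,"y":0,"z":0,"spin":-0.15,"fingers":-1},
    {"x":0,"y":0,"z":0,"spin":-0.2,"fingers":-1},
    {"x":0,"y":0,"z":0,"spin":-0.25,"fingers":-1},
    {"x":0,"y":0,"z":0,"spin":-0.25,"fingers":-1},
  ],
  newtons=40,
)

```text
time_s: 18.25
tcp_pos: [0.4498, -0.3928, 0.0843]
eef_rot: [-179.9, 0.2, -125.7]
contact_force: [4.8, 10.9, 6.4]
gripper_width: 0.0217
gripper_force: 67.3
```

```bash
python3 - <<'E'
from g import *
go((.449,-.3935),.081,9); print(sensors.get_state()["moment"])
E
```

```text
x 0.0010 y 0.0002 z 0.0033 spin 0.791 | at [ 0.4498 -0.3928  0.0843] [-179.9    0.2 -125.7] F [ 4.8 10.9  6.4] w 0.0217 67.3 t 18.25 j6 -13.0
[ 4.66675996 -1.41881355 -2.31127529]
```

```bash
python3 - <<'E'
from plant import cams
from h import *
t=cams.capture("top"); s=cams.capture("scene")
a=cv2.resize(s["pixels"][250:350,115:215],(400,400),interpolation=cv2.INTER_CUBIC)
e=cv2.resize(t["pixels"][215:295,425:505],(400,400),interpolation=cv2.INTER_CUBIC)
cv2.imwrite("pics/z5.png",np.hstack([a,e])[:,:,::-1])
E
```

```text
(no output)
```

View pics/z5.png

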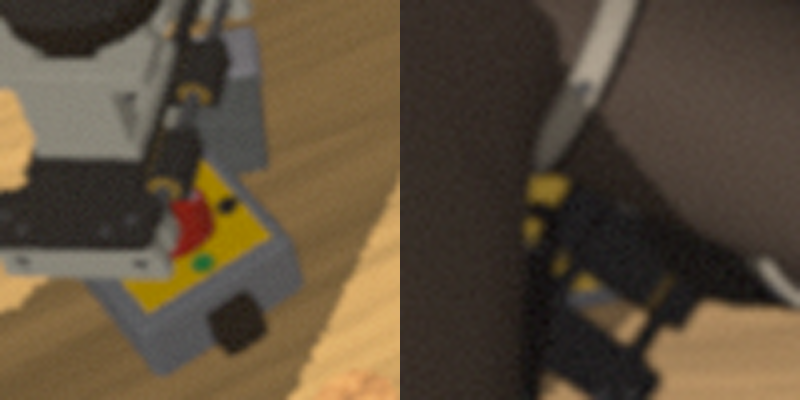

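>>> drive_tool(
  rows=[
    {"x":0,"y":0,"z":0,"spin":0.2,"fingers":-1},
    {"x":0,"y":0,"z":0,"spin":0.4,"fingers":-1},
    {"x":0,"y":0,"z":0,"spin":0.6,"fingers":-1},
    {"x":0,"y":0,"z":0,"spin":0.8,"fingers":-1},
    {"x":0,"y":0,"z":0,"spin":0.8,"fingers":-0.2},
    {"x":0,"y":0,"z":-0.0,"spin":0.8,"fingers":-0.2},
    {"x":0,"y":0,"z":-0.006,"spin":0.8,"fingers":-0.2},
    {"x":0,"y":0,"z":-0.006,"spin":0.8,"fingers":-0.2},
    {"x":0,"y":0,"z":-0.006,"spin":0.8,"fingers":-0.2},
  ],
  newtons=40,
)

```text
time_s: 19.48
tcp_pos: [0.4486, -0.3945, 0.0897]
eef_rot: [-180.0, 0.0, -171.3]
contact_force: [0.1, -1.0, 0.2]
gripper_width: 0.0346
gripper_force: 0.0
```

```bash
python3 - <<'E'
from g import *
go((.449,-.3935),.09,9); print(sensors.get_state()["moment"])
E
```

```text
x -0.0005 y 0.0009 z -0.0003 spin -0.005 | at [ 0.4486 -0.3945  0.0897] [-180.     0.  -171.3] F [ 0.1 -1.   0.2] w 0.0346 0.0 t 19.475 j6 -59.0
[ 0.06647702 -0.20217382 -0.01301902]
```

>>> drive_tool(
  rows=[
    {"x":0,"y":0.0025,"z":0,"spin":0,"fingers":-0.2},
    {"x":0,"y":0.0025,"z":0,"spin":0,"fingers":-1},
    {"x":0,"y":0.0025,"z":0,"spin":0,"fingers":-1},
    {"x":0,"y":0.0025,"z":0,"spin":0,"fingers":-1},
    {"x":0,"y":0.0025,"z":0,"spin":0,"fingers":-1},
    {"x":0,"y":0.0025,"z":0,"spin":0,"fingers":-1},
  ],
  newtons=30,
)

```text
time_s: 20.23
tcp_pos: [0.4483, -0.3923, 0.0896]
eef_rot: [-180.0, 0.0, -171.3]
contact_force: [-0.2, -3.2, -1.2]
gripper_width: 0.0136
gripper_force: 29.9
```

```bash
python3 - <<'E'
from g import *
go((.449,-.3935),.09,9); print(sensors.get_state()["moment"])
E
```

```text
x -0.0006 y -0.0013 z -0.0004 spin -0.005 | at [ 0.4483 -0.3923  0.0896] [-180.     0.  -171.3] F [-0.2 -3.2 -1.2] w 0.0136 29.9 t 20.225 j6 -59.0
[-1.27777815 -0.20264204 -0.03741657]
```

>>> drive_tool(
  rows=[
    {"x":0,"y":0,"z":0,"spin":-0.1,"fingers":-1},
    {"x":0,"y":0,"z":0,"spin":-0.2,"fingers":-1},
    {"x":0,"y":0,"z":0,"spin":-0.3,"fingers":-1},
    {"x":0,"y":0,"z":0,"spin":-0.3,"fingers":-1},
  ],
  newtons=30,
)

```text
time_s: 20.72
tcp_pos: [0.4479, -0.3927, 0.0894]
eef_rot: [-180.0, -0.0, -154.1]
contact_force: [-1.4, -6.8, -2.7]
gripper_width: 0.0151
gripper_force: 32.4
```

```bash
python3 - <<'E'
from g import *
go((.449,-.3935),.09,9); print(sensors.get_state()["moment"])
E
```

```text
x -0.0006 y -0.0012 z -0.0006 spin 0.294 | at [ 0.4479 -0.3927  0.0894] [-180.    -0.  -154.1] F [-1.4 -6.8 -2.7] w 0.0151 32.4 t 20.725 j6 -42.0
[-2.43592072  0.22324794 -0.8436083 ]
```

>>> drive_tool(
  rows=[
    {"x":0,"y":0,"z":0,"spin":0.15,"fingers":-1},
    {"x":0,"y":0,"z":0,"spin":0.3,"fingers":-1},
    {"x":0,"y":0,"z":0,"spin":0.4,"fingers":-1},
    {"x":0,"y":0,"z":0,"spin":0.5,"fingers":-1},
    {"x":0,"y":0,"z":0,"spin":0.6,"fingers":-1},
    {"x":0,"y":0,"z":0,"spin":0.6,"fingers":-1},
  ],
  newtons=30,
)

```text
time_s: 21.48
tcp_pos: [0.4492, -0.3922, 0.0896]
eef_rot: [-180.0, 0.1, 171.6]
contact_force: [3.9, -3.6, -4.9]
gripper_width: 0.0179
gripper_force: 35.7
```

```bash
python3 - <<'E'
from g import *
go((.449,-.3935),.09,9); print(sensors.get_state()["moment"])
E
```

```text
x 0.0000 y -0.0013 z -0.0004 spin -0.303 | at [ 0.4492 -0.3922  0.0896] [-1.800e+02  1.000e-01  1.716e+02] F [ 3.9 -3.6 -4.9] w 0.0179 35.7 t 21.475 j6 -76.0
[-1.1433467  -1.69193861  1.01372214]
```

>>> drive_tool(
  rows=[
    {"x":0,"y":0,"z":0,"spin":-0.18,"fingers":-1},
    {"x":0,"y":0,"z":0,"spin":-0.3,"fingers":-1},
    {"x":0,"y":0,"z":0,"spin":-0.45,"fingers":-1},
    {"x":0,"y":0,"z":0,"spin":-0.6,"fingers":-1},
    {"x":0,"y":0,"z":0,"spin":-0.75,"fingers":-1},
    {"x":0,"y":0,"z":0,"spin":-0.9,"fingers":-1},
  ],
  newtons=60,
)

```text
time_s: 22.22
tcp_pos: [0.4479, -0.3933, 0.0894]
eef_rot: [-179.9, 0.0, -136.8]
contact_force: [3.1, -8.3, -5.6]
gripper_width: 0.0171
gripper_force: 75.2
```

>>> drive_tool(
  rows=[
    {"x":0,"y":0,"z":0,"spin":0,"fingers":-1},
    {"x":0,"y":0,"z":0,"spin":0,"fingers":-1},
    {"x":0,"y":0,"z":0,"spin":0,"fingers":-1},
    {"x":0,"y":0,"z":0,"spin":0,"fingers":-1},
    {"x":0,"y":0,"z":0,"spin":0,"fingers":-1},
    {"x":0,"y":0,"z":0,"spin":0,"fingers":-1},
    {"x":0,"y":0,"z":0,"spin":0,"fingers":-1},
    {"x":0,"y":0,"z":0,"spin":0,"fingers":-1},
  ],
)

```text
time_s: 23.22
tcp_pos: [0.448, -0.3932, 0.0894]
eef_rot: [-179.9, 0.0, -137.1]
contact_force: [1.5, -10.9, -6.8]
gripper_width: 0.017
gripper_force: 72.5
```

```bash
python3 - <<'E'
from g import *
go((.449,-.3935),.09,9); print(sensors.get_state()["moment"])
E
```

```text
x -0.0005 y -0.0009 z -0.0006 spin 0.592 | at [ 0.448  -0.3932  0.0894] [-179.9    0.  -137.1] F [  1.5 -10.9  -6.8] w 0.017 72.5 t 23.225 j6 -25.0
[-3.49093003 -0.40495054 -1.94220849]
```

```bash
python3 - <<'E'
from plant import cams
from h import *
import pickle
s=cams.capture("scene"); o=pickle.load(open("c1.pkl","rb"))[1]
f=lambda p: cv2.resize(p[280:330,135:185],(400,400),interpolation=cv2.INTER_CUBIC)
cv2.imwrite("pics/z6.png",np.hstack([f(o["pixels"]),f(s["pixels"])])[:,:,::-1])
E
```

```text
(no output)
```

View pics/z6.png

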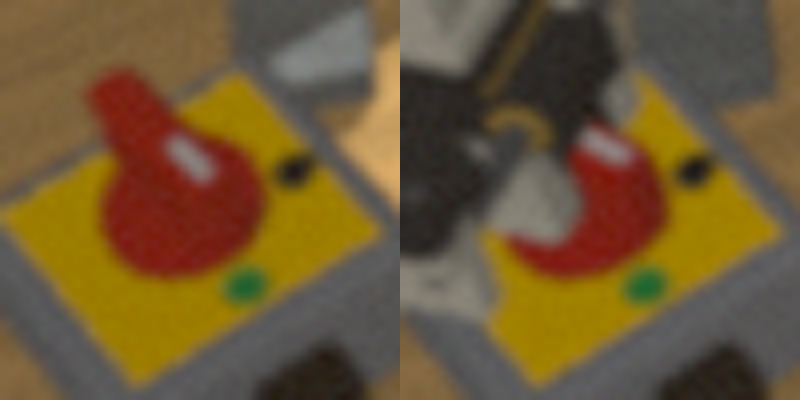

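>>> drive_tool(
  rows=[
    {"x":0,"y":0,"z":0,"spin":-0.18,"fingers":-1},
    {"x":0,"y":0,"z":0,"spin":-0.3,"fingers":-1},
    {"x":0,"y":0,"z":0,"spin":-0.45,"fingers":-1},
    {"x":0,"y":0,"z":0,"spin":-0.6,"fingers":-1},
    {"x":0,"y":0,"z":0,"spin":-0.75,"fingers":-1},
    {"x":0,"y":0,"z":0,"spin":-0.8,"fingers":-1},
  ],
  newtons=60,
)

```text
time_s: 24.02
tcp_pos: [0.4484, -0.3926, 0.0893]
eef_rot: [-180.0, -0.0, -90.8]
contact_force: [2.9, -6.8, -7.1]
gripper_width: 0.0137
gripper_force: 59.9
```

```bash
python3 - <<'E'
from g import *
from plant import cams
from h import *
s=cams.capture("scene")
go((.449,-.3935),.09,9); print(sensors.get_state()["moment"])
f=lambda p: cv2.resize(p[280:330,135:185],(400,400),interpolation=cv2.INTER_CUBIC)
cv2.imwrite("pics/z7.png",f(s["pixels"])[:,:,::-1])
E
```

```text
x 0.0009 y -0.0006 z -0.0007 spin 1.401 | at [ 0.4484 -0.3926  0.0893] [-180.    -0.   -90.7] F [ 1.6 -6.  -6.9] w 0.0134 59.9 t 24.075 j6 22.0
[-2.60624837 -0.77472835  0.0261247 ]
```

View pics/z7.png

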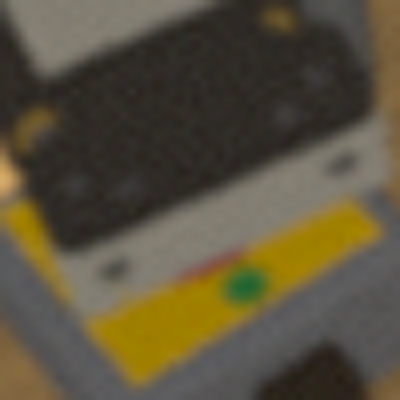

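>>> drive_tool(
  rows=[
    {"x":0,"y":0,"z":0,"spin":0,"fingers":0.3},
    {"x":0,"y":0,"z":0,"spin":0,"fingers":0.3},
    {"x":0,"y":0,"z":0,"spin":0,"fingers":0.3},
    {"x":0,"y":0,"z":0,"spin":0,"fingers":0.3},
    {"x":0,"y":0,"z":-0.06,"spin":0,"fingers":0.3},
    {"x":0,"y":0,"z":-0.12,"spin":0,"fingers":0.3},
    {"x":0,"y":0,"z":-0.15,"spin":0,"fingers":0.3},
    {"x":0,"y":0,"z":-0.15,"spin":0,"fingers":0.3},
  ],
)

```text
time_s: 25.08
tcp_pos: [0.4493, -0.3926, 0.2429]
eef_rot: [-179.7, -0.1, -91.1]
contact_force: [-0.7, 0.2, -1.1]
gripper_width: 0.0571
gripper_force: 0.0
```

```bash
python3 - <<'E'
from g import *
go((.639,.056),.22,-86.8)
E
```

```text
x -0.4521 y -0.1813 z 0.0229 spin -0.075 | at [ 0.4493 -0.3926  0.2429] [-1.797e+02 -1.000e-01 -9.110e+01] F [-0.7  0.2 -1.1] w 0.0571 0.0 t 25.075 j6 21.0
```

>>> drive_tool(
  rows=[
    {"x":-0.452,"y":-0.181,"z":0.02,"spin":-0.075,"fingers":0.3},
    {"x":-0.452,"y":-0.181,"z":0.02,"spin":-0.075,"fingers":0.3},
    {"x":-0.452,"y":-0.181,"z":0.02,"spin":-0.075,"fingers":0.3},
    {"x":-0.452,"y":-0.181,"z":0.02,"spin":-0.075,"fingers":0.3},
    {"x":-0.452,"y":-0.181,"z":0.02,"spin":-0.075,"fingers":0.3},
    {"x":-0.452,"y":-0.181,"z":0.02,"spin":-0.075,"fingers":0.3},
    {"x":-0.452,"y":-0.181,"z":0.02,"spin":-0.075,"fingers":0.3},
    {"x":-0.452,"y":-0.181,"z":0.02,"spin":-0.075,"fingers":0.3},
    {"x":-0.452,"y":-0.181,"z":0.02,"spin":-0.075,"fingers":0.3},
    {"x":-0.452,"y":-0.181,"z":0.02,"spin":-0.075,"fingers":0.3},
  ],
)

```text
time_s: 26.32
tcp_pos: [0.6371, 0.0566, 0.2183]
eef_rot: [179.9, -0.0, -86.8]
contact_force: [-0.3, -1.0, -0.6]
gripper_width: 0.057
gripper_force: 0.0
```

```bash
python3 - <<'E'
from g import *
from plant import cams
from h import *
go((.639,.056),.137,-86.8)
s=cams.capture("scene")
f=lambda p: cv2.resize(p[280:330,135:185],(400,400),interpolation=cv2.INTER_CUBIC)
cv2.imwrite("pics/z8.png",f(s["pixels"])[:,:,::-1])
E
```

```text
x 0.0007 y -0.0019 z 0.0813 spin 0.001 | at [0.6371 0.0566 0.2183] [179.9  -0.  -86.8] F [-0.3 -1.  -0.6] w 0.057 0.0 t 26.325 j6 -19.0
```

View pics/z8.png

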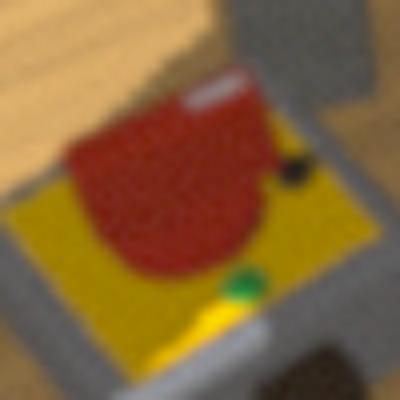

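>>> drive_tool(
  rows=[
    {"x":0,"y":-0.002,"z":0.05,"spin":0,"fingers":0.1},
    {"x":0,"y":-0.002,"z":0.081,"spin":0,"fingers":0.1},
    {"x":0,"y":-0.002,"z":0.081,"spin":0,"fingers":-1},
    {"x":0,"y":-0.002,"z":0.081,"spin":0,"fingers":-1},
    {"x":0,"y":-0.002,"z":0.081,"spin":0,"fingers":-1},
    {"x":0,"y":-0.002,"z":0.081,"spin":0,"fingers":-1},
    {"x":0,"y":-0.002,"z":0.081,"spin":0,"fingers":-1},
    {"x":0,"y":-0.002,"z":0.081,"spin":0,"fingers":-1},
    {"x":0,"y":-0.002,"z":0.081,"spin":0,"fingers":-1},
    {"x":0,"y":-0.002,"z":0.081,"spin":0,"fingers":-1},
  ],
  newtons=40,
)

```text
time_s: 27.62
tcp_pos: [0.6403, 0.0569, 0.1401]
eef_rot: [-179.9, 0.0, -86.7]
contact_force: [-2.2, 0.1, 5.5]
gripper_width: 0.0143
gripper_force: 38.7
```

```bash
python3 - <<'E'
from g import *
go((.639,.056),.137,-86.8); print(sensors.get_state()["moment"])
E
```

```text
x 0.0008 y 0.0013 z 0.0031 spin 0.001 | at [0.6403 0.0569 0.1401] [-179.9    0.   -86.7] F [-2.2  0.1  5.5] w 0.0143 38.7 t 27.625 j6 -19.0
[0.28973908 0.69269653 0.15634594]
```

>>> drive_tool(
  rows=[
    {"x":0,"y":0,"z":0,"spin":-0.15,"fingers":-1},
    {"x":0,"y":0,"z":0,"spin":-0.3,"fingers":-1},
    {"x":0,"y":0,"z":0,"spin":-0.45,"fingers":-1},
    {"x":0,"y":0,"z":0,"spin":-0.6,"fingers":-1},
    {"x":0,"y":0,"z":0,"spin":-0.75,"fingers":-1},
    {"x":0,"y":0,"z":0,"spin":-0.9,"fingers":-1},
    {"x":0,"y":0,"z":0,"spin":-1.05,"fingers":-1},
    {"x":0,"y":0,"z":0,"spin":-1.2,"fingers":-1},
    {"x":0,"y":0,"z":0,"spin":-1.33,"fingers":-1},
    {"x":0,"y":0,"z":0,"spin":-1.33,"fingers":-1},
  ],
  newtons=50,
)

```text
time_s: 28.88
tcp_pos: [0.6423, 0.0578, 0.14]
eef_rot: [-179.8, -0.3, -10.4]
contact_force: [5.3, 2.3, -0.6]
gripper_width: 0.0135
gripper_force: 49.4
```

```bash
python3 - <<'E'
from g import *
s=sensors.get_state(); c=s["tcp_pos"]; print(inS(c), s["moment"])
go(c[:2]-Y*.155,c[2])
E
```

```text
[0.00201174 0.00018552] [ 0.83868212 -1.99500454  0.13838985]
x 0.0366 y 0.1506 z 0.0000 | at [0.6423 0.0578 0.14  ] [-179.8   -0.3  -10.4] F [ 5.3  2.3 -0.6] w 0.0135 49.4 t 28.875 j6 57.0
```

>>> drive_tool(
  rows=[
    {"x":0.004,"y":0.025,"z":0,"spin":0,"fingers":-1},
    {"x":0.0105,"y":0.05,"z":0,"spin":0,"fingers":-1},
    {"x":0.0165,"y":0.075,"z":0,"spin":0,"fingers":-1},
    {"x":0.0225,"y":0.1,"z":0,"spin":0,"fingers":-1},
    {"x":0.0285,"y":0.125,"z":0,"spin":0,"fingers":-1},
    {"x":0.0345,"y":0.15,"z":0,"spin":0,"fingers":-1},
    {"x":0.0405,"y":0.175,"z":0,"spin":0,"fingers":-1},
    {"x":0.0465,"y":0.2,"z":0,"spin":0,"fingers":-1},
    {"x":0.0465,"y":0.2,"z":0,"spin":0,"fingers":-1},
  ],
  newtons=50,
)

```text
time_s: 30.0
tcp_pos: [0.6535, -0.1497, 0.1401]
eef_rot: [-179.9, -0.6, -10.6]
contact_force: [12.8, -1.2, -4.8]
gripper_width: 0.0137
gripper_force: 49.4
```

```bash
python3 - <<'E'
from g import *
s=sensors.get_state(); c=s["tcp_pos"]; print(inS(c), s["moment"],s["contact_force"],s["eef_rot"],s["gripper_width"])
E
```

```text
[ 0.00146972 -0.2075836 ] [-0.50023239 -4.64082017  0.11820521] [12.76991826 -1.23074392 -4.79549972] [-179.9220495    -0.55373723  -10.60580446] 0.01367551798061716
```

>>> drive_tool(
  rows=[
    {"x":0,"y":0,"z":0,"spin":0,"fingers":0.3},
    {"x":0,"y":0,"z":0,"spin":0,"fingers":0.3},
    {"x":0,"y":0,"z":0,"spin":0,"fingers":0.3},
    {"x":0,"y":0,"z":0,"spin":0,"fingers":0.3},
    {"x":0,"y":0,"z":-0.05,"spin":0,"fingers":1},
    {"x":0,"y":0,"z":-0.08,"spin":0,"fingers":1},
    {"x":0,"y":0,"z":-0.1,"spin":0,"fingers":1},
    {"x":0,"y":0,"z":-0.1,"spin":0,"fingers":1},
  ],
)

```text
time_s: 31.0
tcp_pos: [0.6495, -0.1485, 0.2406]
eef_rot: [-180.0, -0.2, -10.6]
contact_force: [-0.5, 0.2, 0.3]
gripper_width: 0.0856
gripper_force: 0.0
```

```bash
python3 - <<'E'
from g import *
from plant import cams
from h import *
t=cams.capture("top"); s=cams.capture("scene")
def caps(c,box,z):
    V=hsv(c)[...,2]
    return [(plane(c,ce,z)[:3].round(4),ce.round(1),st[2:]) for ce,st,_ in blobs(V<50,50,300,box=box)]
for b in caps(t,(195,225,370,300),.086): print(b, proj(s,b[0]).round(1))
H=hsv(t);h,S_,V=[H[...,i].astype(int) for i in range(3)]
for ce,st,_ in blobs((h>105)&(h<128)&(S_>120),40,box=(200,140,420,220)): print("blue",ce,st,inS(plane(t,ce,.1)))
go((.4499,-.109),.2,-86.8)
E
```

```text
(array([0.4588, 0.1682, 0.086 ]), array([237.4, 255.6]), array([  6,  74, 256], dtype=int32)) [365.8 201.4]
(array([ 0.4143, -0.0203,  0.086 ]), array([315.4, 272.9]), array([ 13,  48, 211], dtype=int32)) [294.8 219.6]
blue [360.58032787 182.08852459] [350 170  28  21 305] [-0.01866472 -0.18935536]
x -0.2023 y -0.0022 z 0.0379 spin 1.330 | at [ 0.6483 -0.1484  0.2379] [-180.     0.   -10.6] F [-0.2  0.7 -0.7] w 0.0872 0.0 t 31.1 j6 76.0
```

>>> drive_tool(
  rows=[
    {"x":-0.202,"y":-0.002,"z":0.04,"spin":1.33,"fingers":1},
    {"x":-0.202,"y":-0.002,"z":0.04,"spin":1.33,"fingers":1},
    {"x":-0.202,"y":-0.002,"z":0.04,"spin":1.33,"fingers":1},
    {"x":-0.202,"y":-0.002,"z":0.04,"spin":1.33,"fingers":1},
    {"x":-0.202,"y":-0.002,"z":0.04,"spin":1.33,"fingers":1},
    {"x":-0.202,"y":-0.002,"z":0.04,"spin":1.33,"fingers":1},
    {"x":-0.202,"y":-0.002,"z":0.04,"spin":1.33,"fingers":1},
    {"x":-0.202,"y":-0.002,"z":0.04,"spin":1.33,"fingers":1},
    {"x":-0.202,"y":-0.002,"z":0.04,"spin":1.33,"fingers":1},
  ],
)

```text
time_s: 32.22
tcp_pos: [0.4502, -0.1095, 0.198]
eef_rot: [179.9, -0.0, -86.6]
contact_force: [-0.0, -0.6, 0.7]
gripper_width: 0.0878
gripper_force: 0.0
```

```bash
cat > look.py <<'E'
from g import *
from plant import cams
from h import *
def caps():
    s=cams.capture("scene"); V=hsv(s)[...,2].astype(int); out=[]
    # amber bodies: dark; list dark compact blobs in bottle area & tray
    for ce,st,_ in blobs(V<58,12,400,box=(230,150,460,330)):
        p=plane(s,ce,.073); out.append((ce.round(1),st[2:],p[:2].round(3),inS(p).round(3)))
    return s,out
if __name__=="__main__":
    for o in caps()[1]: print(*o)
E
python3 - <<'E'
from look import *
s,o=caps()
for b in o: print(*b)
go((.4499,-.109),.048,-86.8)
cv2.imwrite("pics/z9.png",s["pixels"][:,:,::-1])
E
```

```text
[256.  197.3] [ 7 12 50] [ 0.273 -0.05 ] [-0.372 -0.087]
[381.1 194.7] [10  6 38] [0.449 0.23 ] [-0.181  0.183]
[337.9 210.4] [11  7 38] [0.435 0.097] [-0.203  0.051]
[302.7 230.3] [11  8 51] [ 0.446 -0.018] [-0.199 -0.064]
[414.9 246.8] [ 19  17 111] [0.641 0.17 ] [0.007 0.113]
[271.4 248.7] [12  7 49] [ 0.456 -0.113] [-0.194 -0.16 ]
[443.8 302.1] [25 13 73] [0.794 0.108] [0.157 0.041]
x -0.0005 y 0.0003 z 0.1501 spin 0.003 | at [ 0.4503 -0.1095  0.1981] [180.   -0.  -86.6] F [-0.3 -0.5 -0.3] w 0.0875 0.0 t 32.275 j6 -7.0
```

View pics/z9.png

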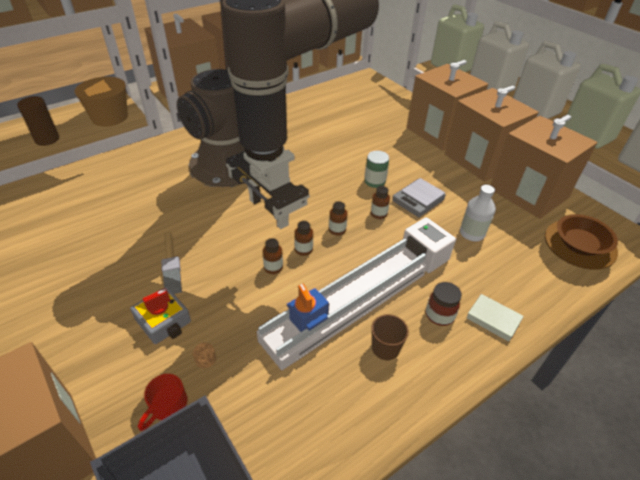

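>>> drive_tool(
  rows=[
    {"x":0,"y":0,"z":0.06,"spin":0,"fingers":1},
    {"x":0,"y":0,"z":0.11,"spin":0,"fingers":1},
    {"x":0,"y":0,"z":0.146,"spin":0,"fingers":1},
    {"x":0,"y":0,"z":0.146,"spin":0,"fingers":-1},
    {"x":0,"y":0,"z":0.146,"spin":0,"fingers":-1},
    {"x":0,"y":0,"z":0.146,"spin":0,"fingers":-1},
    {"x":0,"y":0,"z":0.146,"spin":0,"fingers":-1},
    {"x":0,"y":0,"z":0.146,"spin":0,"fingers":-1},
    {"x":0,"y":0,"z":0.146,"spin":0,"fingers":-1},
  ],
  newtons=15,
)

```text
time_s: 33.4
tcp_pos: [0.4508, -0.1094, 0.0534]
eef_rot: [-179.9, -0.0, -86.8]
contact_force: [-2.8, 2.1, 8.6]
gripper_width: 0.0478
gripper_force: 15.0
```

>>> drive_tool(
  rows=[
    {"x":0,"y":0,"z":0,"spin":0,"fingers":-1},
    {"x":0,"y":0,"z":0,"spin":0,"fingers":-1},
  ],
  newtons=15,
)

```text
time_s: 33.65
tcp_pos: [0.4508, -0.1094, 0.0534]
eef_rot: [-179.9, -0.0, -86.8]
contact_force: [-2.8, 1.9, 8.3]
gripper_width: 0.0473
gripper_force: 15.0
```

```bash
python3 - <<'E'
from g import *
go(S(0,.12-.030),.18,-86.76)
E
```

```text
x -0.2460 y -0.1985 z -0.1266 spin -0.000 | at [ 0.4508 -0.1094  0.0534] [-179.9   -0.   -86.8] F [-2.8  1.9  8.3] w 0.0473 15.0 t 33.65 j6 -8.0
```

>>> drive_tool(
  rows=[
    {"x":0,"y":0,"z":-0.05,"spin":0,"fingers":-1},
    {"x":0,"y":0,"z":-0.1,"spin":0,"fingers":-1},
    {"x":-0.045,"y":-0.036,"z":-0.127,"spin":0,"fingers":-1},
    {"x":-0.09,"y":-0.073,"z":-0.127,"spin":0,"fingers":-1},
    {"x":-0.135,"y":-0.109,"z":-0.127,"spin":0,"fingers":-1},
    {"x":-0.18,"y":-0.145,"z":-0.127,"spin":0,"fingers":-1},
    {"x":-0.225,"y":-0.18,"z":-0.127,"spin":0,"fingers":-1},
    {"x":-0.246,"y":-0.198,"z":-0.127,"spin":0,"fingers":-1},
    {"x":-0.246,"y":-0.198,"z":-0.127,"spin":0,"fingers":-1},
    {"x":-0.246,"y":-0.198,"z":-0.127,"spin":0,"fingers":-1},
  ],
  newtons=15,
)

```text
time_s: 34.9
tcp_pos: [0.6338, 0.1469, 0.1791]
eef_rot: [179.9, -0.0, -86.8]
contact_force: [-0.5, 0.9, -1.4]
gripper_width: 0.0476
gripper_force: 15.0
```

```bash
python3 - <<'E'
from g import *
go(S(0,.12-.030),.0935,-86.76)
E
```

```text
x -0.0004 y -0.0015 z 0.0856 spin -0.001 | at [0.6338 0.1469 0.1791] [179.9  -0.  -86.8] F [-0.5  0.9 -1.4] w 0.0476 15.0 t 34.9 j6 -27.0
```

>>> drive_tool(
  rows=[
    {"x":0,"y":-0.001,"z":0.03,"spin":0,"fingers":-1},
    {"x":0,"y":-0.001,"z":0.055,"spin":0,"fingers":-1},
    {"x":0,"y":-0.001,"z":0.075,"spin":0,"fingers":-1},
    {"x":0,"y":-0.001,"z":0.085,"spin":0,"fingers":-1},
    {"x":0,"y":-0.001,"z":0.085,"spin":0,"fingers":-1},
  ],
  newtons=15,
)

```text
time_s: 35.52
tcp_pos: [0.6352, 0.1467, 0.0948]
eef_rot: [180.0, -0.0, -86.8]
contact_force: [-0.2, 0.8, -1.4]
gripper_width: 0.0476
gripper_force: 15.0
```

>>> drive_tool(
  rows=[
    {"x":0,"y":0,"z":0,"spin":0,"fingers":0.6},
    {"x":0,"y":0,"z":0,"spin":0,"fingers":0.6},
    {"x":0,"y":0,"z":0,"spin":0,"fingers":0.6},
    {"x":0,"y":0,"z":0,"spin":0,"fingers":0.6},
    {"x":0,"y":0,"z":-0.05,"spin":0,"fingers":1},
    {"x":0,"y":0,"z":-0.1,"spin":0,"fingers":1},
  ],
)

```text
time_s: 36.28
tcp_pos: [0.6351, 0.1471, 0.1953]
eef_rot: [179.9, -0.0, -86.8]
contact_force: [2.1, 0.7, 0.3]
gripper_width: 0.0839
gripper_force: 0.0
```

```bash
python3 - <<'E'
from look import *
for b in caps()[1]: print(*b)
go((.4422,-.015),.19,-86.76)
E
```

```text
[386.7 179. ] [12 14 99] [0.406 0.287] [-0.221  0.242]
[381.1 194.7] [11  7 45] [0.449 0.23 ] [-0.181  0.183]
[399.9 198.8] [ 7 17 70] [0.489 0.26 ] [-0.139  0.211]
[340.3 211.2] [ 6  4 14] [0.441 0.1  ] [-0.197  0.054]
[305.  230.8] [ 7  5 14] [ 0.45  -0.014] [-0.194 -0.061]
[407.8 239.4] [13  9 77] [0.613 0.173] [-0.021  0.117]
[420.9 249.5] [ 8 10 48] [0.655 0.176] [0.021 0.117]
[443.2 302. ] [25 13 85] [0.794 0.107] [0.156 0.041]
x 0.1514 y 0.2053 z 0.0138 spin 0.001 | at [0.6385 0.148  0.2038] [-1.795e+02  1.000e-01 -8.670e+01] F [2.6 1.1 8.2] w 0.0858 0.0 t 36.325 j6 -27.0
```

>>> drive_tool(
  rows=[
    {"x":0.152,"y":0.204,"z":0.005,"spin":0,"fingers":1},
    {"x":0.152,"y":0.204,"z":0.005,"spin":0,"fingers":1},
    {"x":0.152,"y":0.204,"z":0.005,"spin":0,"fingers":1},
    {"x":0.152,"y":0.204,"z":0.005,"spin":0,"fingers":1},
    {"x":0.152,"y":0.204,"z":0.005,"spin":0,"fingers":1},
    {"x":0.152,"y":0.204,"z":0.005,"spin":0,"fingers":1},
    {"x":0.152,"y":0.204,"z":0.005,"spin":0,"fingers":1},
  ],
)

```text
time_s: 37.2
tcp_pos: [0.4413, -0.0153, 0.1897]
eef_rot: [-180.0, 0.0, -86.8]
contact_force: [0.3, 1.2, -0.2]
gripper_width: 0.0877
gripper_force: 0.0
```

```bash
python3 - <<'E'
from look import *
for b in caps()[1]: print(*b)
go((.4422,-.015),.052,-86.76)
E
```

```text
[279.4 154. ] [ 32  20 121] [0.141 0.105] [-0.496  0.075]
[272.7 160.6] [10 12 69] [0.158 0.071] [-0.481  0.041]
[311.6 182. ] [ 23  27 179] [0.301 0.108] [-0.335  0.069]
[289.7 182. ] [ 5 14 52] [0.268 0.058] [-0.371  0.022]
[332.1 182.5] [12  6 14] [0.335 0.153] [-0.3    0.113]
[381.  194.7] [10  7 45] [0.449 0.23 ] [-0.181  0.183]
[337.9 210.6] [11  7 45] [0.436 0.097] [-0.202  0.051]
[303.2 230.8] [11  6 36] [ 0.447 -0.018] [-0.197 -0.064]
[408.  240.1] [12  7 43] [0.615 0.172] [-0.019  0.116]
[420.8 250. ] [ 8  8 36] [0.656 0.174] [0.022 0.116]
[443.1 302. ] [25 13 75] [0.793 0.107] [0.156 0.04 ]
x -0.0002 y -0.0010 z 0.1375 spin -0.000 | at [ 0.4412 -0.0152  0.1895] [180.   -0.  -86.8] F [-0.1  0.6 -0.7] w 0.0874 0.0 t 37.25 j6 -21.0
```

>>> drive_tool(
  rows=[
    {"x":0,"y":-0.001,"z":0.06,"spin":0,"fingers":1},
    {"x":0,"y":-0.001,"z":0.11,"spin":0,"fingers":1},
    {"x":0,"y":-0.001,"z":0.137,"spin":0,"fingers":1},
    {"x":0,"y":-0.001,"z":0.137,"spin":0,"fingers":-1},
    {"x":0,"y":-0.001,"z":0.137,"spin":0,"fingers":-1},
    {"x":0,"y":-0.001,"z":0.137,"spin":0,"fingers":-1},
    {"x":0,"y":-0.001,"z":0.137,"spin":0,"fingers":-1},
    {"x":0,"y":-0.001,"z":0.137,"spin":0,"fingers":-1},
    {"x":0,"y":-0.001,"z":0.137,"spin":0,"fingers":-1},
    {"x":0,"y":-0.001,"z":0.137,"spin":0,"fingers":-1},
  ],
  newtons=15,
)

```text
time_s: 38.5
tcp_pos: [0.4416, -0.0157, 0.0533]
eef_rot: [-179.9, 0.0, -86.8]
contact_force: [-2.2, 1.7, 7.8]
gripper_width: 0.0475
gripper_force: 15.0
```

```bash
python3 - <<'E'
from g import *
go(S(0,.035),.18,-86.76)
E
```

```text
x -0.0969 y -0.2025 z -0.1267 spin -0.000 | at [ 0.4416 -0.0157  0.0533] [-179.9    0.   -86.8] F [-2.2  1.7  7.8] w 0.0475 15.0 t 38.5 j6 -20.0
```

>>> drive_tool(
  rows=[
    {"x":0,"y":0,"z":-0.05,"spin":0,"fingers":-1},
    {"x":0,"y":0,"z":-0.1,"spin":0,"fingers":-1},
    {"x":-0.02,"y":-0.042,"z":-0.127,"spin":0,"fingers":-1},
    {"x":-0.04,"y":-0.084,"z":-0.127,"spin":0,"fingers":-1},
    {"x":-0.06,"y":-0.125,"z":-0.127,"spin":0,"fingers":-1},
    {"x":-0.08,"y":-0.167,"z":-0.127,"spin":0,"fingers":-1},
    {"x":-0.097,"y":-0.203,"z":-0.127,"spin":0,"fingers":-1},
    {"x":-0.097,"y":-0.203,"z":-0.127,"spin":0,"fingers":-1},
    {"x":-0.097,"y":-0.203,"z":-0.127,"spin":0,"fingers":-1},
  ],
  newtons=15,
)

```text
time_s: 39.62
tcp_pos: [0.6378, 0.0922, 0.1789]
eef_rot: [179.9, -0.0, -86.8]
contact_force: [-0.1, -0.1, -0.8]
gripper_width: 0.0478
gripper_force: 15.0
```

```bash
python3 - <<'E'
from g import *
go(S(0,.035),.0935,-86.76)
E
```

```text
x -0.0002 y -0.0006 z 0.0854 spin -0.001 | at [0.6378 0.0922 0.1789] [179.9  -0.  -86.8] F [-0.1 -0.1 -0.8] w 0.0478 15.0 t 39.625 j6 -22.0
```

>>> drive_tool(
  rows=[
    {"x":0,"y":-0.0003,"z":0.03,"spin":0,"fingers":-1},
    {"x":0,"y":-0.0003,"z":0.055,"spin":0,"fingers":-1},
    {"x":0,"y":-0.0003,"z":0.075,"spin":0,"fingers":-1},
    {"x":0,"y":-0.0003,"z":0.086,"spin":0,"fingers":-1},
    {"x":0,"y":-0.0003,"z":0.086,"spin":0,"fingers":-1},
  ],
  newtons=15,
)

```text
time_s: 40.25
tcp_pos: [0.6384, 0.0921, 0.0937]
eef_rot: [180.0, -0.0, -86.8]
contact_force: [1.0, 0.6, -1.4]
gripper_width: 0.0475
gripper_force: 15.0
```

>>> drive_tool(
  rows=[
    {"x":0,"y":0,"z":0,"spin":0,"fingers":0.6},
    {"x":0,"y":0,"z":0,"spin":0,"fingers":0.6},
    {"x":0,"y":0,"z":0,"spin":0,"fingers":0.6},
    {"x":0,"y":0,"z":0,"spin":0,"fingers":0.6},
    {"x":0,"y":0,"z":-0.05,"spin":0,"fingers":1},
    {"x":0,"y":0,"z":-0.1,"spin":0,"fingers":1},
    {"x":0,"y":0,"z":-0.1,"spin":0,"fingers":1},
  ],
)

```text
time_s: 41.12
tcp_pos: [0.6413, 0.0931, 0.1987]
eef_rot: [-179.5, 0.1, -86.8]
contact_force: [0.4, 0.8, -1.3]
gripper_width: 0.0869
gripper_force: 0.0
```

```bash
python3 - <<'E'
from look import *
for b in caps()[1]: print(*b)
go((.4329,.0997),.19,-86.76)
E
```

```text
[368.2 188. ] [12 14 86] [0.408 0.219] [-0.223  0.175]
[382.5 208.8] [ 7 15 67] [0.494 0.196] [-0.138  0.146]
[405.1 239.7] [ 8  8 33] [0.61  0.167] [-0.024  0.111]
[420.8 249.6] [ 9 10 49] [0.655 0.176] [0.021 0.117]
[391.7 250.1] [13  8 62] [0.618 0.118] [-0.019  0.061]
[442.9 301.9] [25 13 84] [0.793 0.106] [0.155 0.04 ]
x -0.0184 y 0.2062 z 0.0059 spin -0.000 | at [0.6398 0.0928 0.1959] [-1.798e+02  1.000e-01 -8.680e+01] F [-0.3 -0.2 -1.1] w 0.0873 0.0 t 41.175 j6 -22.0
```

>>> drive_tool(
  rows=[
    {"x":-0.018,"y":0.206,"z":0.005,"spin":0,"fingers":1},
    {"x":-0.018,"y":0.206,"z":0.005,"spin":0,"fingers":1},
    {"x":-0.018,"y":0.206,"z":0.005,"spin":0,"fingers":1},
    {"x":-0.018,"y":0.206,"z":0.005,"spin":0,"fingers":1},
    {"x":-0.018,"y":0.206,"z":0.005,"spin":0,"fingers":1},
    {"x":-0.018,"y":0.206,"z":0.005,"spin":0,"fingers":1},
    {"x":-0.018,"y":0.206,"z":0.005,"spin":0,"fingers":1},
  ],
)

```text
time_s: 42.05
tcp_pos: [0.433, 0.099, 0.1882]
eef_rot: [180.0, -0.0, -86.8]
contact_force: [0.5, -0.4, -0.3]
gripper_width: 0.0874
gripper_force: 0.0
```

```bash
python3 - <<'E'
from look import *
s,o=caps()
for b in o: print(*b)
cv2.imwrite("pics/z10.png",cv2.resize(s["pixels"][140:340,240:470],(690,600),interpolation=cv2.INTER_CUBIC)[:,:,::-1])
go((.4329,.0997),.052,-86.76)
E
```

```text
[354.4 156. ] [20  9 62] [0.271 0.281] [-0.356  0.244]
[327.5 163.3] [ 4 14 49] [0.256 0.194] [-0.376  0.158]
[355.5 167.3] [ 38  18 122] [0.316 0.249] [-0.313  0.209]
[381.1 194.5] [10  7 51] [0.449 0.23 ] [-0.182  0.183]
[338.2 210.5] [11  5 35] [0.436 0.098] [-0.202  0.052]
[408.2 240.1] [12  8 58] [0.615 0.172] [-0.019  0.116]
[420.8 249.7] [ 9 10 46] [0.655 0.175] [0.022 0.117]
[391.5 250.2] [13  8 52] [0.618 0.117] [-0.019  0.061]
[443.2 301.9] [25 13 85] [0.793 0.107] [0.156 0.041]
x -0.0008 y -0.0001 z 0.1361 spin -0.001 | at [0.4329 0.0989 0.1881] [180.   -0.  -86.8] F [-0.2 -0.9 -0.9] w 0.0875 0.0 t 42.1 j6 -35.0
```

>>> drive_tool(
  rows=[
    {"x":-0.001,"y":0,"z":0.06,"spin":0,"fingers":1},
    {"x":-0.001,"y":0,"z":0.11,"spin":0,"fingers":1},
    {"x":-0.001,"y":0,"z":0.136,"spin":0,"fingers":1},
    {"x":-0.001,"y":0,"z":0.136,"spin":0,"fingers":-1},
    {"x":-0.001,"y":0,"z":0.136,"spin":0,"fingers":-1},
    {"x":-0.001,"y":0,"z":0.136,"spin":0,"fingers":-1},
    {"x":-0.001,"y":0,"z":0.136,"spin":0,"fingers":-1},
    {"x":-0.001,"y":0,"z":0.136,"spin":0,"fingers":-1},
    {"x":-0.001,"y":0,"z":0.136,"spin":0,"fingers":-1},
    {"x":-0.001,"y":0,"z":0.136,"spin":0,"fingers":-1},
  ],
  newtons=15,
)

```text
time_s: 43.35
tcp_pos: [0.4322, 0.1, 0.0533]
eef_rot: [-180.0, 0.0, -86.8]
contact_force: [-1.1, -0.3, 8.5]
gripper_width: 0.048
gripper_force: 15.0
```

```bash
python3 - <<'E'
from g import *
go(S(0,-.020),.18,-86.76)
E
```

```text
x 0.0741 y -0.2053 z -0.1267 spin -0.000 | at [0.4322 0.1    0.0533] [-180.     0.   -86.8] F [-1.1 -0.3  8.5] w 0.048 15.0 t 43.35 j6 -35.0
```

>>> drive_tool(
  rows=[
    {"x":0,"y":0,"z":-0.05,"spin":0,"fingers":-1},
    {"x":0,"y":0,"z":-0.1,"spin":0,"fingers":-1},
    {"x":0.015,"y":-0.042,"z":-0.127,"spin":0,"fingers":-1},
    {"x":0.03,"y":-0.084,"z":-0.127,"spin":0,"fingers":-1},
    {"x":0.045,"y":-0.125,"z":-0.127,"spin":0,"fingers":-1},
    {"x":0.06,"y":-0.167,"z":-0.127,"spin":0,"fingers":-1},
    {"x":0.074,"y":-0.206,"z":-0.127,"spin":0,"fingers":-1},
    {"x":0.074,"y":-0.206,"z":-0.127,"spin":0,"fingers":-1},
    {"x":0.074,"y":-0.206,"z":-0.127,"spin":0,"fingers":-1},
  ],
  newtons=15,
)

```text
time_s: 44.48
tcp_pos: [0.6413, 0.0373, 0.1788]
eef_rot: [179.9, -0.0, -86.8]
contact_force: [-1.0, -0.6, -2.5]
gripper_width: 0.0475
gripper_force: 15.0
```

```bash
python3 - <<'E'
from g import *
go(S(0,-.020),.0935,-86.76)
E
```

```text
x -0.0002 y -0.0002 z 0.0853 spin -0.001 | at [0.6413 0.0373 0.1788] [179.9  -0.  -86.8] F [-1.  -0.6 -2.5] w 0.0475 15.0 t 44.475 j6 -18.0
```

>>> drive_tool(
  rows=[
    {"x":0,"y":0,"z":0.03,"spin":0,"fingers":-1},
    {"x":0,"y":0,"z":0.055,"spin":0,"fingers":-1},
    {"x":0,"y":0,"z":0.075,"spin":0,"fingers":-1},
    {"x":0,"y":0,"z":0.086,"spin":0,"fingers":-1},
    {"x":0,"y":0,"z":0.086,"spin":0,"fingers":-1},
  ],
  newtons=15,
)

```text
time_s: 45.1
tcp_pos: [0.6415, 0.0378, 0.0937]
eef_rot: [180.0, -0.0, -86.8]
contact_force: [-0.3, -0.2, -1.0]
gripper_width: 0.0475
gripper_force: 15.0
```

>>> drive_tool(
  rows=[
    {"x":0,"y":0,"z":0,"spin":0,"fingers":0.6},
    {"x":0,"y":0,"z":0,"spin":0,"fingers":0.6},
    {"x":0,"y":0,"z":0,"spin":0,"fingers":0.6},
    {"x":0,"y":0,"z":0,"spin":0,"fingers":0.6},
    {"x":0,"y":0,"z":-0.05,"spin":0,"fingers":1},
    {"x":0,"y":0,"z":-0.1,"spin":0,"fingers":1},
    {"x":0,"y":0,"z":-0.1,"spin":0,"fingers":1},
  ],
)

```text
time_s: 45.98
tcp_pos: [0.6444, 0.0379, 0.1987]
eef_rot: [-179.5, 0.1, -86.8]
contact_force: [0.0, -0.1, -0.2]
gripper_width: 0.0873
gripper_force: 0.0
```

```bash
python3 - <<'E'
from look import *
for b in caps()[1]: print(*b)
go((.4458,.2322),.19,-86.76)
E
```

```text
[351.8 198.8] [ 5  5 13] [0.419 0.155] [-0.216  0.11 ]
[347.  201.6] [ 8  8 20] [0.421 0.138] [-0.215  0.092]
[363.3 219.2] [ 6 14 54] [0.497 0.13 ] [-0.139  0.08 ]
[423.8 224.4] [15 10 20] [0.596 0.242] [-0.034  0.187]
[387.8 248.4] [ 5  8 20] [0.608 0.114] [-0.029  0.058]
[420.8 249.6] [ 9 10 48] [0.655 0.175] [0.021 0.117]
[374.1 261.5] [14  7 53] [0.622 0.06 ] [-0.018  0.004]
[443.2 302.1] [24 13 69] [0.794 0.107] [0.156 0.04 ]
x -0.2051 y 0.1859 z 0.0059 spin -0.001 | at [0.6429 0.0378 0.1959] [-1.798e+02  1.000e-01 -8.680e+01] F [ 0.  -1.  -1.3] w 0.0873 0.0 t 46.025 j6 -17.0
```

>>> drive_tool(
  rows=[
    {"x":-0.205,"y":0.186,"z":0.005,"spin":0,"fingers":1},
    {"x":-0.205,"y":0.186,"z":0.005,"spin":0,"fingers":1},
    {"x":-0.205,"y":0.186,"z":0.005,"spin":0,"fingers":1},
    {"x":-0.205,"y":0.186,"z":0.005,"spin":0,"fingers":1},
    {"x":-0.205,"y":0.186,"z":0.005,"spin":0,"fingers":1},
    {"x":-0.205,"y":0.186,"z":0.005,"spin":0,"fingers":1},
    {"x":-0.205,"y":0.186,"z":0.005,"spin":0,"fingers":1},
    {"x":-0.205,"y":0.186,"z":0.005,"spin":0,"fingers":1},
  ],
)

```text
time_s: 47.02
tcp_pos: [0.4451, 0.2311, 0.1881]
eef_rot: [180.0, -0.0, -86.9]
contact_force: [-0.1, -1.1, 0.2]
gripper_width: 0.0876
gripper_force: 0.0
```

```bash
python3 - <<'E'
from look import *
s,o=caps()
for b in o: print(*b)
cv2.imwrite("pics/z10.png",cv2.resize(s["pixels"][140:340,240:470],(690,600),interpolation=cv2.INTER_CUBIC)[:,:,::-1])
go((.4458,.2322),.052,-86.76)
E
```

```text
[371.9 152.2] [ 3  6 16] [0.285 0.335] [-0.339  0.298]
[400.5 152.8] [ 23  10 100] [0.334 0.403] [-0.286  0.363]
[381.1 194.6] [11  7 47] [0.449 0.23 ] [-0.182  0.183]
[407.9 240.1] [13  8 64] [0.615 0.172] [-0.019  0.116]
[420.7 249.6] [ 9 10 48] [0.655 0.175] [0.021 0.117]
[391.6 250.1] [14  8 68] [0.618 0.117] [-0.019  0.061]
[373.9 261.2] [14  8 71] [0.621 0.061] [-0.019  0.004]
[443.5 302.1] [25 13 88] [0.794 0.107] [0.156 0.041]
x -0.0011 y -0.0008 z 0.1362 spin -0.002 | at [0.4451 0.2311 0.1882] [180.   -0.  -86.9] F [-0.   0.3  0.4] w 0.0878 0.0 t 47.075 j6 -47.0
```

View pics/z10.png

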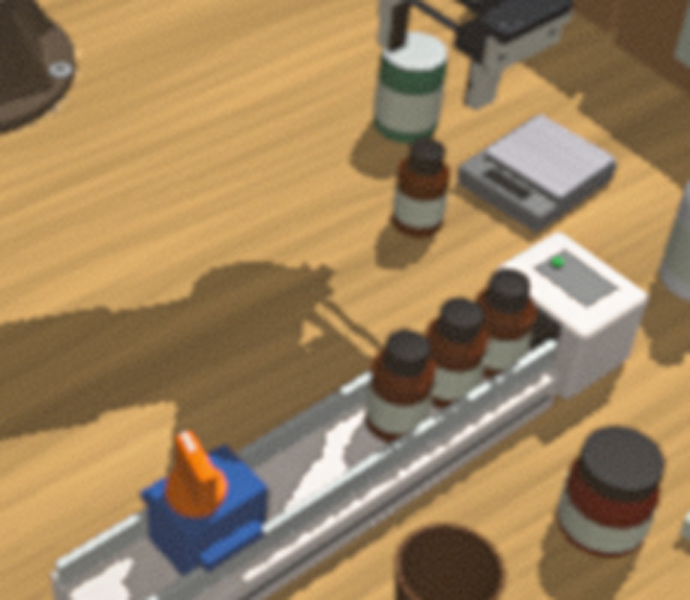

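>>> drive_tool(
  rows=[
    {"x":-0.001,"y":-0.0005,"z":0.06,"spin":0,"fingers":1},
    {"x":-0.001,"y":-0.0005,"z":0.11,"spin":0,"fingers":1},
    {"x":-0.001,"y":-0.0005,"z":0.136,"spin":0,"fingers":1},
    {"x":-0.001,"y":-0.0005,"z":0.136,"spin":0,"fingers":-1},
    {"x":-0.001,"y":-0.0005,"z":0.136,"spin":0,"fingers":-1},
    {"x":-0.001,"y":-0.0005,"z":0.136,"spin":0,"fingers":-1},
    {"x":-0.001,"y":-0.0005,"z":0.136,"spin":0,"fingers":-1},
    {"x":-0.001,"y":-0.0005,"z":0.136,"spin":0,"fingers":-1},
    {"x":-0.001,"y":-0.0005,"z":0.136,"spin":0,"fingers":-1},
    {"x":-0.001,"y":-0.0005,"z":0.136,"spin":0,"fingers":-1},
  ],
  newtons=15,
)

```text
time_s: 48.32
tcp_pos: [0.4453, 0.2331, 0.0533]
eef_rot: [-180.0, 0.0, -86.8]
contact_force: [-1.3, 0.2, 8.2]
gripper_width: 0.0477
gripper_force: 15.0
```

```bash
python3 - <<'E'
from g import *
go(S(0,-.075),.18,-86.76)
E
```

```text
x 0.2613 y -0.1848 z -0.1267 spin -0.000 | at [0.4453 0.2331 0.0533] [-180.     0.   -86.8] F [-1.3  0.2  8.2] w 0.0477 15.0 t 48.325 j6 -47.0
```

>>> drive_tool(
  rows=[
    {"x":0,"y":0,"z":-0.06,"spin":0,"fingers":-1},
    {"x":0,"y":0,"z":-0.11,"spin":0,"fingers":-1},
    {"x":0.04,"y":-0.028,"z":-0.15,"spin":0,"fingers":-1},
    {"x":0.085,"y":-0.06,"z":-0.15,"spin":0,"fingers":-1},
    {"x":0.13,"y":-0.092,"z":-0.15,"spin":0,"fingers":-1},
    {"x":0.175,"y":-0.124,"z":-0.15,"spin":0,"fingers":-1},
    {"x":0.22,"y":-0.156,"z":-0.15,"spin":0,"fingers":-1},
    {"x":0.261,"y":-0.1855,"z":-0.15,"spin":0,"fingers":-1},
    {"x":0.261,"y":-0.1855,"z":-0.15,"spin":0,"fingers":-1},
    {"x":0.261,"y":-0.1855,"z":-0.15,"spin":0,"fingers":-1},
  ],
  newtons=15,
)

```text
time_s: 49.58
tcp_pos: [0.6444, -0.0176, 0.2018]
eef_rot: [179.9, 0.0, -86.8]
contact_force: [0.6, 0.9, -2.1]
gripper_width: 0.0477
gripper_force: 15.0
```

```bash
python3 - <<'E'
from g import *
go(S(0,-.075),.0935,-86.76)
E
```

```text
x -0.0002 y -0.0001 z 0.1083 spin -0.002 | at [ 0.6444 -0.0176  0.2018] [179.9   0.  -86.8] F [ 0.6  0.9 -2.1] w 0.0477 15.0 t 49.575 j6 -13.0
```

>>> drive_tool(
  rows=[
    {"x":0,"y":0,"z":0.04,"spin":0,"fingers":-1},
    {"x":0,"y":0,"z":0.075,"spin":0,"fingers":-1},
    {"x":0,"y":0,"z":0.095,"spin":0,"fingers":-1},
    {"x":0,"y":0,"z":0.109,"spin":0,"fingers":-1},
    {"x":0,"y":0,"z":0.109,"spin":0,"fingers":-1},
  ],
  newtons=15,
)

```text
time_s: 50.2
tcp_pos: [0.6446, -0.0166, 0.0935]
eef_rot: [180.0, -0.0, -86.7]
contact_force: [-0.1, 0.1, -1.2]
gripper_width: 0.0475
gripper_force: 15.0
```

>>> drive_tool(
  rows=[
    {"x":0,"y":0,"z":0,"spin":0,"fingers":0.6},
    {"x":0,"y":0,"z":0,"spin":0,"fingers":0.6},
    {"x":0,"y":0,"z":0,"spin":0,"fingers":0.6},
    {"x":0,"y":0,"z":0,"spin":0,"fingers":0.6},
    {"x":0,"y":0,"z":-0.06,"spin":0,"fingers":1},
    {"x":0,"y":0,"z":-0.12,"spin":0,"fingers":1},
    {"x":0,"y":0,"z":-0.14,"spin":0,"fingers":1},
    {"x":0,"y":0,"z":-0.14,"spin":0,"fingers":1},
  ],
)

```text
time_s: 51.2
tcp_pos: [0.6459, -0.0173, 0.236]
eef_rot: [-179.8, 0.0, -86.8]
contact_force: [0.1, -0.3, -0.3]
gripper_width: 0.0875
gripper_force: 0.0
```

```bash
python3 - <<'E'
from look import *
for b in caps()[1]: print(*b)
go(S(.0005,-.2077),.22,-10.5)
E
```

```text
[327.8 198.1] [ 6  6 13] [0.381 0.105] [-0.256  0.062]
[343.8 216.5] [ 5 14 49] [0.462 0.096] [-0.176  0.048]
[408. 240.] [13  8 60] [0.615 0.172] [-0.019  0.116]
[391.8 250.2] [14  8 62] [0.618 0.118] [-0.019  0.061]
[420.9 249.7] [ 8  9 44] [0.655 0.175] [0.022 0.117]
[373.9 261.4] [14  7 55] [0.622 0.06 ] [-0.018  0.003]
[355.6 272.8] [13  7 50] [0.625 0.004] [-0.018 -0.053]
[442.9 301.8] [25 12 65] [0.793 0.107] [0.155 0.04 ]
x 0.1327 y -0.0001 z 0.0141 spin -1.332 | at [ 0.645  -0.0174  0.2341] [-179.9    0.   -86.8] F [-0.7  0.5 -0.9] w 0.0875 0.0 t 51.25 j6 -13.0
```

>>> drive_tool(
  rows=[
    {"x":0.1327,"y":0,"z":0.01,"spin":-1.332,"fingers":0.3},
    {"x":0.1327,"y":0,"z":0.01,"spin":-1.332,"fingers":0.3},
    {"x":0.1327,"y":0,"z":0.01,"spin":-1.332,"fingers":0.3},
    {"x":0.1327,"y":0,"z":0.01,"spin":-1.332,"fingers":0.3},
    {"x":0.1327,"y":0,"z":0.01,"spin":-1.332,"fingers":0.3},
    {"x":0.1327,"y":0,"z":0.01,"spin":-1.332,"fingers":0.3},
    {"x":0.1327,"y":0,"z":0.01,"spin":-1.332,"fingers":0.3},
    {"x":0.1327,"y":0,"z":0.01,"spin":-1.332,"fingers":0.3},
    {"x":0.1327,"y":0,"z":0.01,"spin":-1.332,"fingers":0.3},
    {"x":0.1327,"y":0,"z":0.01,"spin":-1.332,"fingers":0.3},
  ],
)

```text
time_s: 52.5
tcp_pos: [0.6523, -0.1499, 0.2232]
eef_rot: [180.0, 0.0, -10.6]
contact_force: [0.6, -0.0, 0.2]
gripper_width: 0.0567
gripper_force: 0.0
```

```bash
python3 - <<'E'
from look import *
go(S(.0005,-.2077),.138,-10.5)
E
```

```text
x 0.0003 y -0.0001 z 0.0852 spin -0.002 | at [ 0.6523 -0.1499  0.2232] [180.    0.  -10.6] F [ 0.6 -0.   0.2] w 0.0567 0.0 t 52.5 j6 76.0
```

>>> drive_tool(
  rows=[
    {"x":0,"y":0,"z":0.05,"spin":0,"fingers":0.2},
    {"x":0,"y":0,"z":0.084,"spin":0,"fingers":0.2},
    {"x":0,"y":0,"z":0.084,"spin":0,"fingers":-1},
    {"x":0,"y":0,"z":0.084,"spin":0,"fingers":-1},
    {"x":0,"y":0,"z":0.084,"spin":0,"fingers":-1},
    {"x":0,"y":0,"z":0.084,"spin":0,"fingers":-1},
    {"x":0,"y":0,"z":0.084,"spin":0,"fingers":-1},
    {"x":0,"y":0,"z":0.084,"spin":0,"fingers":-1},
    {"x":0,"y":0,"z":0.084,"spin":0,"fingers":-1},
    {"x":0,"y":0,"z":0.084,"spin":0,"fingers":-1},
  ],
  newtons=50,
)

```text
time_s: 53.75
tcp_pos: [0.653, -0.1499, 0.1407]
eef_rot: [180.0, -0.1, -10.4]
contact_force: [-0.7, 1.1, 7.0]
gripper_width: 0.0136
gripper_force: 49.9
```

```bash
python3 - <<'E'
from look import *
s=sensors.get_state();c=s["tcp_pos"];print(inS(c))
go(c[:2]+Y*.1,c[2])
for b in caps()[1]: print(*b)
E
```

```text
[ 0.00092595 -0.20781144]
x -0.0237 y -0.0972 z 0.0000 | at [ 0.653  -0.1499  0.1407] [ 1.80e+02 -1.00e-01 -1.04e+01] F [-0.7  1.1  7. ] w 0.0136 49.9 t 53.75 j6 76.0
[345.8 258.9] [ 26  18 173] [0.579 0.011] [-0.063 -0.043]
[373.7 261.6] [12  7 40] [0.622 0.059] [-0.018  0.003]
[359.8 273.2] [ 5  5 18] [0.632 0.011] [-0.011 -0.046]
[324.7 278.8] [ 15  14 134] [ 0.601 -0.064] [-0.046 -0.119]
[300.6 287.9] [ 19  13 158] [ 0.592 -0.122] [-0.058 -0.176]
```

>>> drive_tool(
  rows=[
    {"x":-0.002,"y":-0.0083,"z":0,"spin":0,"fingers":-1},
    {"x":-0.004,"y":-0.0165,"z":0,"spin":0,"fingers":-1},
    {"x":-0.006,"y":-0.0248,"z":0,"spin":0,"fingers":-1},
    {"x":-0.008,"y":-0.033,"z":0,"spin":0,"fingers":-1},
    {"x":-0.01,"y":-0.0413,"z":0,"spin":0,"fingers":-1},
    {"x":-0.012,"y":-0.0496,"z":0,"spin":0,"fingers":-1},
    {"x":-0.014,"y":-0.0578,"z":0,"spin":0,"fingers":-1},
    {"x":-0.016,"y":-0.0661,"z":0,"spin":0,"fingers":-1},
    {"x":-0.018,"y":-0.0743,"z":0,"spin":0,"fingers":-1},
    {"x":-0.02,"y":-0.0826,"z":0,"spin":0,"fingers":-1},
  ],
  newtons=50,
)

```text
time_s: 55.05
tcp_pos: [0.6483, -0.0659, 0.1407]
eef_rot: [179.9, -0.1, -10.5]
contact_force: [0.3, -4.7, 4.7]
gripper_width: 0.014
gripper_force: 49.9
```

```bash
cat > st.py <<'E'
from look import *
s=sensors.get_state();c=s["tcp_pos"];f=s["contact_force"];print(inS(c),"stop",.075-inS(c)[1],"F along Y",f[:2]@Y,f[:2]@X)
go(c[:2]+Y*.01,c[2])
E
python3 st.py; python3 look.py
```

```text
[ 0.00104748 -0.12361614] stop 0.1986161383074443 F along Y -4.679060734068532 0.03228901582781654
x -0.0024 y -0.0097 z 0.0000 | at [ 0.6483 -0.0659  0.1407] [ 1.799e+02 -1.000e-01 -1.050e+01] F [ 0.3 -4.7  4.7] w 0.014 49.9 t 55.05 j6 68.0
[378.9 237.9] [ 33  24 260] [0.57  0.119] [-0.067  0.066]
[407.8 240.1] [12  8 45] [0.614 0.172] [-0.019  0.116]
[420.7 250.1] [ 7  8 29] [0.656 0.174] [0.022 0.116]
[394.5 250.6] [10  6 33] [0.623 0.122] [-0.014  0.065]
[359.5 262.5] [ 17  21 222] [0.606 0.031] [-0.036 -0.025]
[376.5 259.6] [13  7 60] [0.621 0.069] [-0.019  0.012]
[336.1 267. ] [ 16  13 141] [ 0.587 -0.022] [-0.058 -0.076]
[438.7 300.5] [13 12 31] [0.785 0.102] [0.147 0.036]
[450.3 304.5] [ 8  2 14] [0.807 0.114] [0.169 0.047]
```

>>> drive_tool(
  rows=[
    {"x":-0.0003,"y":-0.001,"z":0,"spin":0,"fingers":-1},
    {"x":-0.0005,"y":-0.002,"z":0,"spin":0,"fingers":-1},
    {"x":-0.0007,"y":-0.003,"z":0,"spin":0,"fingers":-1},
    {"x":-0.001,"y":-0.004,"z":0,"spin":0,"fingers":-1},
    {"x":-0.0012,"y":-0.005,"z":0,"spin":0,"fingers":-1},
    {"x":-0.0012,"y":-0.005,"z":0,"spin":0,"fingers":-1},
  ],
  newtons=50,
)

```text
time_s: 55.85
tcp_pos: [0.6481, -0.0609, 0.1407]
eef_rot: [179.9, -0.1, -10.5]
contact_force: [-0.3, -5.4, 6.1]
gripper_width: 0.0139
gripper_force: 49.9
```

```bash
python3 st.py
```

```text
[ 0.00105679 -0.11867784] stop 0.19367784466840782 F along Y -5.4005456484538845 -0.6205734597310253
x -0.0024 y -0.0097 z 0.0000 | at [ 0.6481 -0.0609  0.1407] [ 1.799e+02 -1.000e-01 -1.050e+01] F [-0.3 -5.4  6.1] w 0.0139 49.9 t 55.85 j6 68.0
```

>>> drive_tool(
  rows=[
    {"x":-0.0003,"y":-0.001,"z":0,"spin":0,"fingers":-1},
    {"x":-0.0005,"y":-0.002,"z":0,"spin":0,"fingers":-1},
    {"x":-0.0005,"y":-0.002,"z":0,"spin":0,"fingers":-1},
  ],
  newtons=50,
)

```text
time_s: 56.22
tcp_pos: [0.648, -0.0589, 0.1407]
eef_rot: [179.9, -0.1, -10.5]
contact_force: [-0.1, -4.5, 5.7]
gripper_width: 0.0137
gripper_force: 49.9
```

```bash
python3 st.py
```

```text
[ 0.00106311 -0.11667041] stop 0.19167040620338688 F along Y -4.496463562100854 -0.3959992288840583
x -0.0024 y -0.0097 z 0.0000 | at [ 0.648  -0.0589  0.1407] [ 1.799e+02 -1.000e-01 -1.050e+01] F [-0.1 -4.5  5.7] w 0.0137 49.9 t 56.225 j6 67.0
```

>>> drive_tool(
  rows=[
    {"x":-0.0003,"y":-0.001,"z":0,"spin":0,"fingers":-1},
    {"x":-0.0004,"y":-0.0015,"z":0,"spin":0,"fingers":-1},
    {"x":-0.0004,"y":-0.0015,"z":0,"spin":0,"fingers":-1},
  ],
  newtons=50,
)

```text
time_s: 56.6
tcp_pos: [0.6479, -0.0574, 0.1407]
eef_rot: [179.9, -0.1, -10.5]
contact_force: [1.4, -4.9, 6.0]
gripper_width: 0.0137
gripper_force: 49.9
```

```bash
python3 st.py
```

```text
[ 0.00104693 -0.11513811] stop 0.19013810996272063 F along Y -5.0130508178698205 1.1484770575473457
x -0.0024 y -0.0097 z 0.0000 | at [ 0.6479 -0.0574  0.1407] [ 1.799e+02 -1.000e-01 -1.050e+01] F [ 1.4 -4.9  6. ] w 0.0137 49.9 t 56.6 j6 67.0
```

>>> drive_tool(
  rows=[
    {"x":-0.0003,"y":-0.001,"z":0,"spin":0,"fingers":-1},
    {"x":-0.0004,"y":-0.0015,"z":0,"spin":0,"fingers":-1},
    {"x":-0.0004,"y":-0.0015,"z":0,"spin":0,"fingers":-1},
  ],
  newtons=50,
)

```text
time_s: 56.98
tcp_pos: [0.6478, -0.0558, 0.1407]
eef_rot: [179.9, -0.1, -10.5]
contact_force: [0.8, -4.0, 5.7]
gripper_width: 0.0136
gripper_force: 49.9
```

```bash
python3 st.py; python3 look.py
```

```text
[ 0.00107156 -0.11356267] stop 0.18856267423474654 F along Y -4.085190006862577 0.561493439138129
x -0.0024 y -0.0097 z 0.0000 | at [ 0.6478 -0.0558  0.1407] [ 1.799e+02 -1.000e-01 -1.050e+01] F [ 0.8 -4.   5.7] w 0.0136 49.9 t 56.975 j6 67.0
[325.6 184.7] [ 6 20 37] [0.332 0.133] [-0.303  0.093]
[383.2 235.7] [ 26  22 249] [0.57  0.133] [-0.066  0.079]
[410.1 238.8] [12  7 49] [0.614 0.179] [-0.019  0.123]
[363.1 246.1] [13  5 16] [0.57 0.07] [-0.07   0.017]
[398.1 248.8] [ 9  6 35] [0.623 0.133] [-0.013  0.076]
[422.3 249.7] [ 6  6 18] [0.657 0.178] [0.024 0.119]
[363.2 260. ] [ 17  21 213] [0.605 0.042] [-0.036 -0.013]
[380.1 257.6] [14  7 60] [0.621 0.08 ] [-0.018  0.023]
[340.1 264.7] [ 16  13 142] [ 0.587 -0.01 ] [-0.057 -0.065]
[442.6 302. ] [24 11 55] [0.793 0.106] [0.155 0.039]
```

>>> drive_tool(
  rows=[
    {"x":-0.0003,"y":-0.001,"z":0,"spin":0,"fingers":-1},
    {"x":-0.0004,"y":-0.0015,"z":0,"spin":0,"fingers":-1},
    {"x":-0.0004,"y":-0.0015,"z":0,"spin":0,"fingers":-1},
  ],
  newtons=50,
)

```text
time_s: 57.4
tcp_pos: [0.6477, -0.0553, 0.1407]
eef_rot: [179.9, -0.1, -10.5]
contact_force: [1.5, -9.4, 4.8]
gripper_width: 0.0139
gripper_force: 49.9
```

```bash
python3 st.py
```

```text
[ 0.00103386 -0.11305198] stop 0.18805198006781304 F along Y -9.479495225260841 0.9586892814920069
x -0.0024 y -0.0097 z 0.0000 | at [ 0.6477 -0.0553  0.1407] [ 1.799e+02 -1.000e-01 -1.050e+01] F [ 1.5 -9.4  4.8] w 0.0139 49.9 t 57.4 j6 67.0
```

>>> drive_tool(
  rows=[
    {"x":-0.0003,"y":-0.001,"z":0,"spin":0,"fingers":-1},
    {"x":-0.0003,"y":-0.001,"z":0,"spin":0,"fingers":-1},
  ],
  newtons=50,
)

```text
time_s: 57.65
tcp_pos: [0.6477, -0.0551, 0.1407]
eef_rot: [179.8, -0.1, -10.5]
contact_force: [2.4, -13.1, 3.4]
gripper_width: 0.0134
gripper_force: 49.9
```

```bash
python3 st.py
```

```text
[ 0.00101411 -0.11281953] stop 0.18781952616064773 F along Y -13.222067443017277 1.668429865338056
x -0.0024 y -0.0097 z 0.0000 | at [ 0.6477 -0.0551  0.1407] [ 1.798e+02 -1.000e-01 -1.050e+01] F [  2.4 -13.1   3.4] w 0.0134 49.9 t 57.65 j6 67.0
```

>>> drive_tool(
  rows=[
    {"x":0,"y":0,"z":0,"spin":0.15,"fingers":-1},
    {"x":0,"y":0,"z":0,"spin":0.3,"fingers":-1},
    {"x":0,"y":0,"z":0,"spin":0.45,"fingers":-1},
    {"x":0,"y":0,"z":0,"spin":0.6,"fingers":-1},
    {"x":0,"y":0,"z":0,"spin":0.75,"fingers":-1},
    {"x":0,"y":0,"z":0,"spin":0.9,"fingers":-1},
    {"x":0,"y":0,"z":0,"spin":1.05,"fingers":-1},
    {"x":0,"y":0,"z":0,"spin":1.2,"fingers":-1},
    {"x":0,"y":0,"z":0,"spin":1.34,"fingers":-1},
    {"x":0,"y":0,"z":0,"spin":1.34,"fingers":-1},
  ],
  newtons=60,
)

```text
time_s: 58.9
tcp_pos: [0.6464, -0.0561, 0.1408]
eef_rot: [179.9, -0.3, -87.4]
contact_force: [-1.3, -16.4, 7.2]
gripper_width: 0.0137
gripper_force: 59.9
```

```bash
python3 st.py; python3 -c "
from g import *;print(sensors.get_state()['moment'])"
```

```text
[-0.00031327 -0.1137517 ] stop 0.18875169728360702 F along Y -16.30445576151838 -2.237625899483002
x -0.0100 y 0.0001 z 0.0000 | at [ 0.6464 -0.0561  0.1408] [179.9  -0.3 -87.4] F [ -1.3 -16.4   7.2] w 0.0137 59.9 t 58.9 j6 -10.0
[-5.99975062  0.43545831  0.01357366]
```

>>> drive_tool(
  rows=[
    {"x":0,"y":0,"z":0,"spin":0,"fingers":0.1},
    {"x":0,"y":0,"z":0,"spin":0,"fingers":0.1},
    {"x":0,"y":0,"z":0,"spin":0,"fingers":0.1},
    {"x":0,"y":0,"z":0,"spin":0,"fingers":0.1},
    {"x":0,"y":0,"z":-0.05,"spin":0,"fingers":0.3},
    {"x":0,"y":0,"z":-0.09,"spin":0,"fingers":0.3},
    {"x":0,"y":0,"z":-0.09,"spin":0,"fingers":0.3},
  ],
)

```text
time_s: 59.78
tcp_pos: [0.6488, -0.0518, 0.2337]
eef_rot: [-179.6, 0.0, -87.2]
contact_force: [0.2, 0.7, -1.0]
gripper_width: 0.057
gripper_force: 0.0
```

```bash
python3 - <<'E'
from g import *
go((.449,-.3925),.2,-92)
E
```

```text
x 0.3306 y 0.2162 z 0.0337 spin 0.084 | at [ 0.6488 -0.0518  0.2337] [-179.6    0.   -87.2] F [ 0.2  0.7 -1. ] w 0.057 0.0 t 59.775 j6 -10.0
```

>>> drive_tool(
  rows=[
    {"x":0.331,"y":0.216,"z":0.03,"spin":0.07,"fingers":0.3},
    {"x":0.331,"y":0.216,"z":0.03,"spin":0.07,"fingers":0.3},
    {"x":0.331,"y":0.216,"z":0.03,"spin":0.07,"fingers":0.3},
    {"x":0.331,"y":0.216,"z":0.03,"spin":0.07,"fingers":0.3},
    {"x":0.331,"y":0.216,"z":0.03,"spin":0.07,"fingers":0.3},
    {"x":0.331,"y":0.216,"z":0.03,"spin":0.07,"fingers":0.3},
    {"x":0.331,"y":0.216,"z":0.03,"spin":0.07,"fingers":0.3},
    {"x":0.331,"y":0.216,"z":0.03,"spin":0.07,"fingers":0.3},
    {"x":0.331,"y":0.216,"z":0.03,"spin":0.07,"fingers":0.3},
  ],
)

```text
time_s: 60.9
tcp_pos: [0.4472, -0.3926, 0.1992]
eef_rot: [180.0, 0.0, -91.3]
contact_force: [0.4, 0.1, 0.5]
gripper_width: 0.0569
gripper_force: 0.0
```

```bash
python3 - <<'E'
from look import *
s,o=caps()
for b in o: print(*b)
cv2.imwrite("pics/z11.png",cv2.resize(s["pixels"][200:340,280:460],(771,600),interpolation=cv2.INTER_CUBIC)[:,:,::-1])
go((.449,-.3925),.0895,-91)
E
```

```text
[410.2 238.7] [13  9 57] [0.614 0.18 ] [-0.019  0.124]
[395.8 248. ] [13  8 57] [0.618 0.13 ] [-0.018  0.074]
[422.2 249.6] [ 6  8 27] [0.657 0.178] [0.023 0.12 ]
[379.9 257.6] [14  7 54] [0.621 0.079] [-0.019  0.023]
[364.2 267.5] [14  7 58] [0.624 0.03 ] [-0.018 -0.027]
[443.3 302. ] [25 13 84] [0.794 0.107] [0.156 0.041]
x 0.0001 y -0.0015 z 0.1098 spin -0.004 | at [ 0.4475 -0.3924  0.1993] [180.    0.  -91.2] F [ 0.7  0.2 -0. ] w 0.057 0.0 t 60.95 j6 21.0
```

View pics/z11.png

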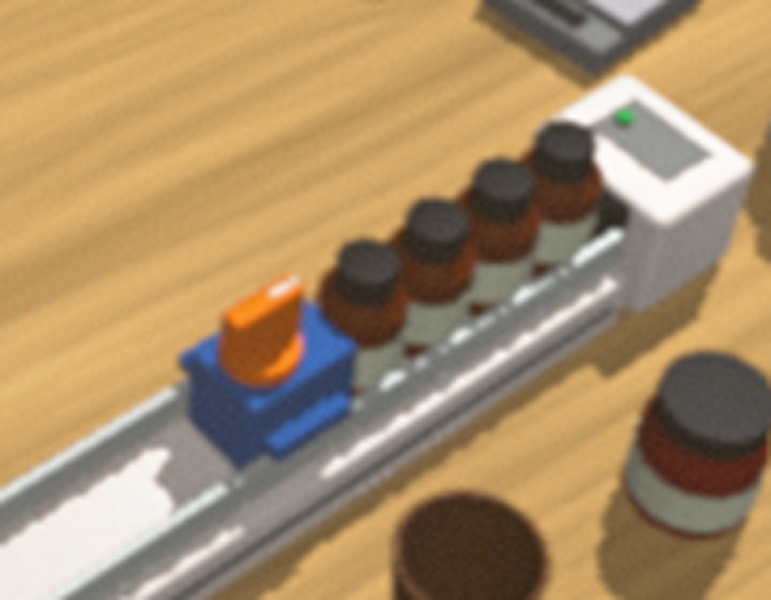

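>>> drive_tool(
  rows=[
    {"x":0,"y":-0.0005,"z":0.05,"spin":0,"fingers":0.1},
    {"x":0,"y":-0.0005,"z":0.109,"spin":0,"fingers":0.1},
    {"x":0,"y":-0.0005,"z":0.109,"spin":0,"fingers":-1},
    {"x":0,"y":-0.0005,"z":0.109,"spin":0,"fingers":-1},
    {"x":0,"y":-0.0005,"z":0.109,"spin":0,"fingers":-1},
    {"x":0,"y":-0.0005,"z":0.109,"spin":0,"fingers":-1},
    {"x":0,"y":-0.0005,"z":0.109,"spin":0,"fingers":-1},
    {"x":0,"y":-0.0005,"z":0.109,"spin":0,"fingers":-1},
    {"x":0,"y":-0.0005,"z":0.109,"spin":0,"fingers":-1},
    {"x":0,"y":-0.0005,"z":0.109,"spin":0,"fingers":-1},
  ],
  newtons=60,
)

```text
time_s: 62.2
tcp_pos: [0.4483, -0.3936, 0.0925]
eef_rot: [-179.9, -0.1, -91.2]
contact_force: [-0.4, 2.5, 7.6]
gripper_width: 0.0131
gripper_force: 60.0
```

>>> drive_tool(
  rows=[
    {"x":0,"y":0,"z":0,"spin":0.15,"fingers":-1},
    {"x":0,"y":0,"z":0,"spin":0.3,"fingers":-1},
    {"x":0,"y":0,"z":0,"spin":0.45,"fingers":-1},
    {"x":0,"y":0,"z":0,"spin":0.6,"fingers":-1},
    {"x":0,"y":0,"z":0,"spin":0.75,"fingers":-1},
    {"x":0,"y":0,"z":0,"spin":0.9,"fingers":-1},
    {"x":0,"y":0,"z":0,"spin":1.05,"fingers":-1},
    {"x":0,"y":0,"z":0,"spin":1.2,"fingers":-1},
    {"x":0,"y":0,"z":0,"spin":1.4,"fingers":-1},
    {"x":0,"y":0,"z":0,"spin":1.4,"fingers":-1},
  ],
  newtons=60,
)

```text
time_s: 63.45
tcp_pos: [0.447, -0.3927, 0.0925]
eef_rot: [180.0, 0.0, -171.6]
contact_force: [-4.0, 7.7, 13.1]
gripper_width: 0.0138
gripper_force: 59.5
```

```bash
python3 -c "
from g import *;print(sensors.get_state()['moment'])
go((.449,-.3925),.0895,8)"
```

```text
[ 2.60072509e+00  1.40844321e+00 -5.49274196e-04]
x -0.0020 y -0.0001 z 0.0030 spin 0.006 | at [ 0.447  -0.3927  0.0925] [ 180.     0.  -171.6] F [-4.   7.7 13.1] w 0.0138 59.5 t 63.45 j6 -59.0
```

Turned with the grip snug. Release, retreat and check.

>>> drive_tool(
  rows=[
    {"x":0,"y":0,"z":0,"spin":0,"fingers":0.2},
    {"x":0,"y":0,"z":0,"spin":0,"fingers":0.2},
    {"x":0,"y":0,"z":0,"spin":0,"fingers":0.2},
    {"x":0,"y":0,"z":0,"spin":0,"fingers":0.2},
    {"x":0,"y":0,"z":-0.06,"spin":0,"fingers":0.2},
    {"x":0,"y":0,"z":-0.12,"spin":0,"fingers":0.2},
    {"x":-0.05,"y":0.03,"z":-0.15,"spin":0,"fingers":0.2},
    {"x":-0.09,"y":0.08,"z":-0.15,"spin":0,"fingers":0.2},
    {"x":-0.09,"y":0.13,"z":-0.15,"spin":0,"fingers":0.2},
    {"x":-0.09,"y":0.13,"z":-0.15,"spin":0,"fingers":0.2},
  ],
)

```text
time_s: 64.7
tcp_pos: [0.5174, -0.2483, 0.2408]
eef_rot: [180.0, 0.0, -171.3]
contact_force: [0.9, -0.6, 0.5]
gripper_width: 0.053
gripper_force: 0.0
```

```bash
python3 - <<'E'
from look import *
s,o=caps()
for b in o: print(*b)
f=lambda p,y0,y1,x0,x1: cv2.resize(p[y0:y1,x0:x1],(400,400),interpolation=cv2.INTER_CUBIC)
p=s["pixels"]
cv2.imwrite("pics/z12.png",np.hstack([f(p,270,350,120,200),f(p,200,320,320,440)])[:,:,::-1])
E
```

```text
[232.7 161.4] [  8  29 167] [ 0.097 -0.025] [-0.547 -0.052]
[233.8 227.3] [ 7 17 66] [ 0.342 -0.152] [-0.309 -0.192]
[410.4 238.6] [13  9 58] [0.614 0.18 ] [-0.019  0.124]
[395.6 247.9] [13  8 60] [0.617 0.13 ] [-0.019  0.074]
[422.3 249.8] [ 6  7 28] [0.657 0.178] [0.024 0.119]
[380.1 257.6] [14  7 58] [0.621 0.08 ] [-0.018  0.023]
[364.5 267.6] [13  7 57] [0.624 0.03 ] [-0.017 -0.026]
[443.3 302. ] [25 13 87] [0.794 0.107] [0.156 0.04 ]
```

View pics/z12.png

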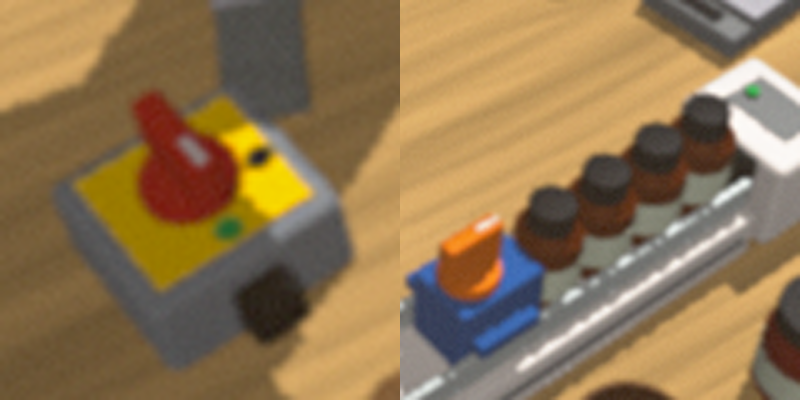

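The handle at (190,150) points to the green dot again, as at the start. The four bottles stand snug between the pad and the stop, and the knob bar lies along the tray.

```bash
python3 -c "
from plant import r
print(r.close_job())"
```

```text
the job is handed in; nothing more can be done
None
```

I've handed the job in at about 65 s of robot time: all four amber bottles stand snug in the tray, the clamp is locked and the isolator is back on. I checked this in the last camera picture; the judge's result was not shown.

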